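# Feed sample tubes through the chute to the sampler outlet

### The job

Run the new sample tubes through the orienting chute: flip the gauge leaf down across the rods, take last run's two finished tubes from the outlet and put them in the returns bin, and feed every new tube lying on the bench into the slot at the high infeed end so that they hang cap-up in a queue behind the leaf. Once all are queued and the outlet is clear, flip the leaf up and leave it standing up, so that the whole queue slides down to the end stop at the outlet. Do not push or knock over the other things on the bench.

Things in the scene. Friction and masses are not known exactly. Their poses are not given: they have to be found in the camera images.
- chute: Orienting chute: two slippery steel rods 9 mm thick, slot of 30 mm between (outer edges at x +-24 mm), over a drip tray 120 x 540 mm with rims 26 mm high. Origin under the tray's middle; y level along the slot, outlet to infeed; x across, away from the robot. Rod tops at z = 195 mm + 0.3314 y. A tube laid along the slot drops through, is caught by its cap, hangs cap-up and slides down.
- chute_in (a point): Infeed: midway between the rods at the height of their tops, at y +168 mm in the chute's frame, open above. A tube laid along the slot with its middle here, cap towards the outlet or uphill, clears a queue of three behind the leaf. The rods run on 80 mm farther uphill. Axes as the chute.
- chute_out (a point): Outlet: midway between the rods at the height of their tops, at the face of the end stop (y -205 mm in the chute's frame), a plate 56 mm wide and 10 mm thick standing 30 mm above the rods. A tube against it has its axis about 22 mm uphill; hung caps queue 43 mm apart, caps standing 24 mm above the rods, tubes leaning up to 0.3 rad. Axes as the chute.
- leaf (a joint): Hinged gauge leaf (flip stop) on the chute, rad: 0 = down, level across both rods, stopping tubes; 1.57 = straight up; 1.7 = upper stop. It stays where it is left; about 1 N at its bar moves it.
- leaf_hinge (a point): Hinge axis of the leaf (parallel to the chute's y), on the far side of the rods: x +52, y -100 mm in the chute's frame, 12 mm above the rod tops there. The leaf is a bar 14 x 14 mm; when down it points to the chute's -x and its uphill face stands at y -93 mm. Axes as the chute.
- leaf_bar (a point): Grip point on the leaf's crossbar: round, 10 mm thick, parallel to the hinge axis and 123 mm from it, with 41 mm of free length sticking out of the leaf's free end towards the outlet; the point is 30 mm downhill of the leaf's centre line. Leaf down, the bar is 71 mm from the slot's middle, on the robot's side.
- spent1_mid (a point): Finished tube of the last run, hanging cap-up in the slot against the end stop: body 25 mm thick, 97 mm long, amber glass; octagonal screw cap 44 mm across flats, 24 mm long; 121 mm in all, about 90 g. Point: on its axis at half length (60.5 mm from the foot, 24 mm short of the cap's rim); x axis from foot to cap. 
- spent2_mid (a point): Second finished tube, hanging cap-up in the slot just uphill of the first: body 25 mm thick, 97 mm long, amber glass; octagonal screw cap 44 mm across flats, 24 mm long; 121 mm in all, about 90 g. Point: on its axis at half length (60.5 mm from the foot, 24 mm short of the cap's rim); x axis from foot to cap. 
- bin: Returns bin: open square grey plastic box 150 x 150 x 85 mm high, walls 5 mm, fixed to the bench. Origin under its centre, z up.
- tube1_mid (a point): New sample tube lying between robot and chute in a lane of a rubber mat (ribs 7 mm high; axis 18 mm up; may be absent): body 25 mm thick, 97 mm long, amber glass; octagonal screw cap 44 mm across flats, 24 mm long; 121 mm in all, about 90 g. Point: on its axis at half length (60.5 mm from the foot, 24 mm short of the cap's rim); x axis from foot to cap. 
- tube2_mid (a point): New sample tube lying between robot and chute in a lane of a rubber mat (ribs 7 mm high; axis 18 mm up; may be absent): body 25 mm thick, 97 mm long, amber glass; octagonal screw cap 44 mm across flats, 24 mm long; 121 mm in all, about 90 g. Point: on its axis at half length (60.5 mm from the foot, 24 mm short of the cap's rim); x axis from foot to cap. 
- tube3_mid (a point): New sample tube lying between robot and chute in a lane of a rubber mat (ribs 7 mm high; axis 18 mm up; may be absent): body 25 mm thick, 97 mm long, amber glass; octagonal screw cap 44 mm across flats, 24 mm long; 121 mm in all, about 90 g. Point: on its axis at half length (60.5 mm from the foot, 24 mm short of the cap's rim); x axis from foot to cap. 
- tube4_mid (a point): New sample tube lying between robot and chute in a lane of a rubber mat (ribs 7 mm high; axis 18 mm up; may be absent): body 25 mm thick, 97 mm long, amber glass; octagonal screw cap 44 mm across flats, 24 mm long; 121 mm in all, about 90 g. Point: on its axis at half length (60.5 mm from the foot, 24 mm short of the cap's rim); x axis from foot to cap. 
- reagent1: Bystander: amber bottle 72 mm wide, 150 mm high, right of the chute. Origin at its foot. Leave it alone.
- reagent2: Bystander: amber jar 64 mm wide, 120 mm high, left of the chute. Origin at its foot. Leave it alone.
- beaker: Bystander: white cup, 80 mm wide, 100 mm high. Origin at its foot. Leave it alone.
- tipbox: Bystander: blue pipette-tip box 120 x 80 x 60 mm high. Origin at its foot. Leave it alone.
- spanner: Bystander: spanner lying on the bench, 160 mm long. Origin at its foot. Leave it alone.

How it is judged:
By the outcome, as a careful person would: the job done as asked, in the order asked, and still so for the second after the job is handed in, with the robot touching nothing.
Of tube1, tube2, tube3, tube4 only 2 to 4 are there at a start; the rules pass over those that are not, and their reading is None.
At some moment in a run one of tube1, tube2, tube3, tube4 may be knocked a few centimetres aside while the robot is not near it.
Once in a run the grip may slacken for a moment while it holds something.
It also fails if it takes over 210 s, if anything falls off the work surface, if the arm or the gripper's body presses on something with over 40 N, if the wrist force passes 120 N, or if a joint passes its speed limit or range.

### The arm

A 6-joint arm with a two-finger parallel gripper is mounted at the origin on the work surface. World frame = base frame: x ahead of the robot, y to its left, z up, the work surface at z = 0. Lengths are in m, angles in degrees, forces in N, time in s.
With the tool pointing down it reaches from about 0.35 to 0.875 m from the base axis. Payload 4.2 kg.
Tool frame: the origin (TCP) lies at the very end of the fingers, on their centre line; the grasp point (between the pads) lies 19 mm behind it (r.grip_point_offset is the distance from the TCP to the grasp point, in m); z points along the fingers, y is the line along which they close (so a half turn about z gives the same grasp; the last joint's range is limited). The gripper opens to 87 mm and grips with 3 to 60 N. Pads are 19 mm wide; open, the fingers measure 117 mm over their backs; the gripper's body (75 mm by 190 mm) begins 51 mm behind the grasp point.
Start: joints at [-61.616, 22.042, 0.453, 0, -68.411, -14.817], TCP at [0.147, -0.608, 0.196] pointing down, gripper open.
Joint ranges: [-179.83, 179.83], [-69.29, 118.12], [-61.27, 80.66], [-181.25, 117.63], [-171.15, -9.14], [-177.46, 177.46]. Speed limits (degrees/s): [159.86, 159.86, 180, 180, 180, 180].

### API

Orientations are given as a 3x3 rotation matrix whose columns are the frame's x, y, z axes.
In Python, from station import r, cams gives the robot as it stands. The module is installed in compiled form; this text tells all that it offers.
- The arm moves only by the shell command python3 -m handwheel 'ROWS'. ROWS is JSON, a list that holds one entry, the list of rows, each a list of 7 numbers: the turn, a rotation vector about the tool's x, y, z in units of 6 degrees (1.0 is 6 degrees), then the shift along the tool's x, y, z in m, then the finger opening in m, from 0 to 0.087. In form: [[[ax, ay, az, x, y, z, jaw], ...]]. A call has 1 to 12 rows; each row shifts and turns the commanded pose from where the row before left it, along the tool's axes as they then stand; what a row does not reach is not made up. A row lasts 1/10 s, in which the tool goes at most 50 mm and 8.59 degrees, less where a joint would pass 70% of its speed; a pose out of reach is approached as far as the arm can. A call with a gripper value outside its range is refused whole. The fingers move at their own pace and stop on an object; the grip force is fixed at half the most. Time passes only in rows, so rows that do not move let the fingers close. It gives the time, the measured TCP pose, the force, the opening and the grip force at its end, in the units of the state.
- r.sense(): the state, without advancing time (a new reading comes with each control period).
- cams.capture(name): name is "side" or "top"; returns the picture (420x560x3 uint8, red, green, blue); there is no depth.
- cams.get_calibration(name): a dict with "camera_matrix" (3x3 intrinsics, pixels), "rvec" (rotation vector, rad) and "tvec" (3), from world to camera coordinates, as OpenCV has them. Camera axes: x right, y down, z forward; pixel columns grow to the right and rows downward; lengths in m; the calibration is good to about 2 mm. A picture is of the moment at which its call begins. get_calibration takes no time and is no camera call.
- r.finish_job(): hands the job in; it is judged then, once.
The state is a dict: "time_s": time; "joints": joint angles; "joint_velocities": joint speeds; "effort": joint torques, N m; "tcp_pos": TCP position; "ee_rot": TCP orientation; "wrist_force": force on the tool from outside, world axes, zero at the start; "moment": the same for the moment, N m; "gripper_width": opening from 0.0 (shut) to 1.0 (fully open); "gripper_force": force on a finger pad.
Only numpy, scipy, OpenCV 4.12 (cv2) and the standard library are available. Lean on these libraries where they do the work, as an engineer would, in place of code of your own. Each camera call takes 0.05 s, during which the arm holds its last target. There are 200 camera calls.

## Working session

There is one attempt and no reset: what is moved stays moved. The work goes in short steps, Python scripts to look and compute and a shell command to move; the robot and the scene stay as the last step left them, time stands still between calls to the robot, and variables do not carry over. Pictures are saved under pics/ and viewed, at most 14 in all, crops included, and the job is handed in when it is done.

```bash
mkdir -p pics; python3 - <<'E'
from station import r,cams
import cv2
for n in("side","top"):
    im=cams.capture(n);cv2.imwrite(f"pics/{n}0.png",im[:,:,::-1]);c=cams.get_calibration(n)
    R=cv2.Rodrigues(c['rvec'])[0];print(n,c['camera_matrix'].tolist(),(-R.T@c['tvec'].reshape(3)).round(3),R.round(3).tolist())
s=r.sense();print({k:s[k] for k in('time_s','tcp_pos','ee_rot','gripper_width')})
E
```

```text
side [[453.39000510569355, 0.0, 274.9784900237412], [0.0, 453.39000510569355, 208.18936121548555], [0.0, 0.0, 1.0]] [ 0.472 -0.957  0.89 ] [[0.997, -0.08, 0.013], [-0.035, -0.567, -0.823], [0.073, 0.82, -0.567]]
top [[495.0843319530669, 0.0, 273.8314464309664], [0.0, 495.0843319530669, 210.9621165284761], [0.0, 0.0, 1.0]] [0.255 0.05  1.656] [[0.061, -0.998, -0.0], [-0.976, -0.059, -0.211], [0.211, 0.013, -0.977]]
{'time_s': 0.1, 'tcp_pos': array([ 0.14646028, -0.60697672,  0.19494225]), 'ee_rot': array([[-9.72142518e-01, -2.34389760e-01, -6.04945078e-04],
       [-2.34390503e-01,  9.72140592e-01,  1.93967636e-03],
       [ 1.33451389e-04,  2.02743524e-03, -9.99997936e-01]]), 'gripper_width': 0.9957688125332644}
```

View pics/side0.png

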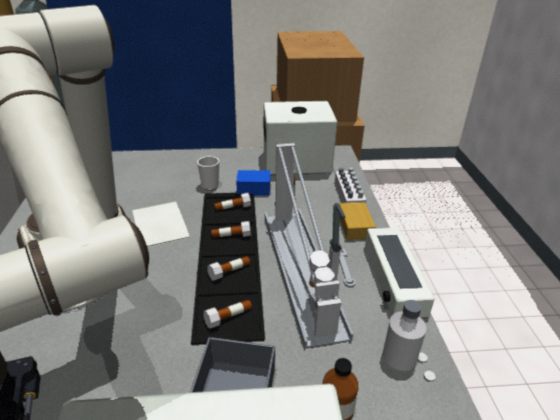

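View pics/top0.png

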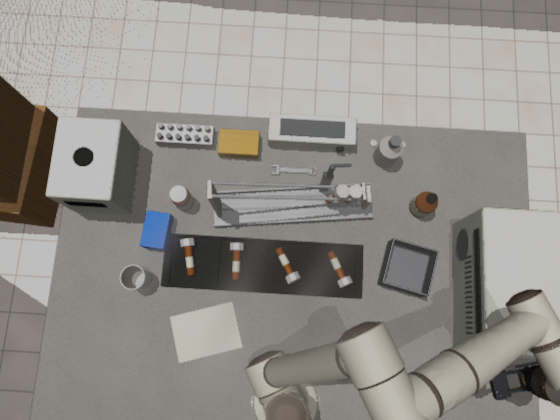

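The side and top views show four tubes on the mat, at about (188,257), (236,260), (288,265) and (340,268) in top. The spent caps are at (343,191) and (356,191), the leaf stands up near (330,172), and the bin is at (409,268). Next I'll crop closer.

```bash
cat > h.py <<'E'
import numpy as np,cv2
from station import r,cams
C={}
for n in("side","top"):
    c=cams.get_calibration(n);C[n]=(c['camera_matrix'],cv2.Rodrigues(c['rvec'])[0],np.array(c['tvec']).reshape(3))
def ray(n,uv):
    K,R,t=C[n];d=R.T@np.linalg.solve(K,[uv[0],uv[1],1.]);return -R.T@t,d
def plane(n,uv,z):
    o,d=ray(n,uv);return o+d*(z-o[2])/d[2]
def tri(us,ut):
    a,d=ray("side",us);b,e=ray("top",ut)
    s=np.linalg.lstsq(np.c_[d,-e],b-a,rcond=None)[0];p,q=a+d*s[0],b+e*s[1]
    return (p+q)/2,np.linalg.norm(p-q)
def proj(n,p):
    K,R,t=C[n];q=K@(R@np.asarray(p,float)+t);return q[:2]/q[2]
def cap(n,name=None):
    im=cams.capture(n)[:,:,::-1].copy()
    if name: cv2.imwrite(f"pics/{name}.png",im)
    return im
E
python3 - <<'E'
import cv2
s=cv2.imread('pics/side0.png');t=cv2.imread('pics/top0.png')
cv2.imwrite('pics/c1.png',cv2.resize(t[150:285,150:390],None,fx=3.33,fy=3.33,interpolation=2))
cv2.imwrite('pics/c2.png',cv2.resize(s[135:350,190:390],None,fx=2.79,fy=2.79,interpolation=2))
E
```

```text
(no output)
```

View pics/c1.png

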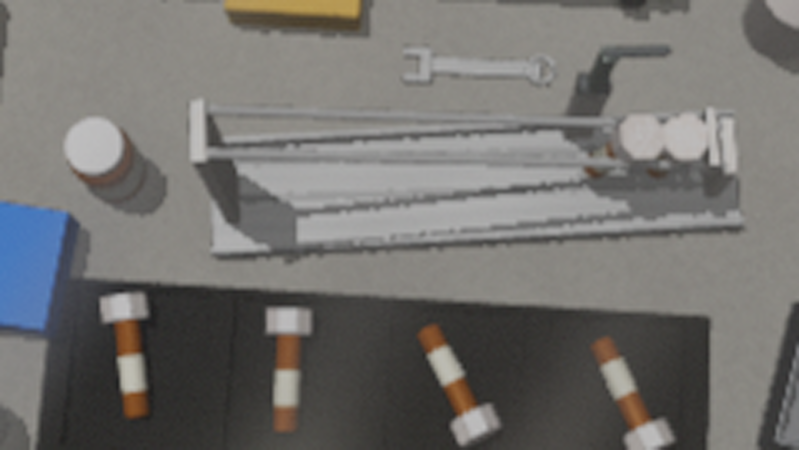

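View pics/c2.png

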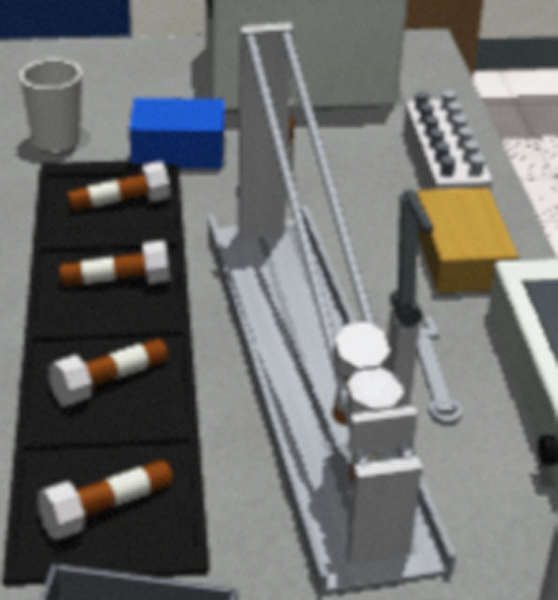

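The crops show the hinge, the bar (top crop 605–670,50), the end stop (713,108–162), the caps (641,136) and (686,137), the tray corners and the rod ends. I'll triangulate these.

```bash
python3 - <<'E'
from h import *
T=lambda x,y:(x/3.33+150-.35,y/3.33+150-.35)
S=lambda x,y:(x/2.79+190-.3,y/2.79+135-.3)
for n,s,t in [("plate near",(244,31),(202,160)),("plate far",(292,28),(202,103)),("cap2",(361,345),(641,136)),("cap1",(374,390),(686,137)),
 ("stop near",(356,421),(711,162)),("stop far",(413,413),(711,109)),("bar tip(outlet)",(428,227),(668,50)),("bar elbow",(408,195),(606,50)),("hinge",(406,308),(595,85))]:
    p,e=tri(S(*s),T(*t));print(n,p.round(4),round(e,4))
for n,f,q in[("top nearIn","top",T(213,254)),("top nearOut","top",T(741,228)),("side nearOut","side",S(330,588)),("side farOut","side",S(452,572)),("side nearIn","side",S(212,222))]:
    print(n,plane(f,q,.026).round(4))
E
```

```text
plate near [0.5816 0.2526 0.2773] 0.004
plate far [0.633  0.2571 0.277 ] 0.0053
cap2 [ 0.6532 -0.1372  0.1707] 0.0016
cap1 [ 0.6581 -0.1809  0.1584] 0.0016
stop near [ 0.6386 -0.2066  0.1484] 0.003
stop far [ 0.6877 -0.2046  0.1529] 0.0006
bar tip(outlet) [ 0.6977 -0.1421  0.2974] 0.0029
bar elbow [ 0.6937 -0.0892  0.2936] 0.0009
hinge [ 0.7001 -0.0926  0.1727] 0.0033
top nearIn [0.5426 0.2699 0.026 ]
top nearOut [ 0.6015 -0.2591  0.026 ]
side nearOut [ 0.6153 -0.2765  0.026 ]
side farOut [ 0.7211 -0.2672  0.026 ]
side nearIn [0.5501 0.258  0.026 ]
```

```bash
cat >> h.py <<'E'
from scipy.spatial.transform import Rotation as Ro
YAW=np.radians(6.7);O=np.array([.638,.0003,0])
CR=Ro.from_euler('z',YAW).as_matrix()
def ch(x,y,dz=0,tilt=True):  # chute point (m), dz above rod tops
    return O+CR@np.array([x,y,0])+np.array([0,0,.195+.3314*y+dz])
def down(ang,pitch=0,axis=None):
    """tool-down rotation with tool y at world heading ang (deg); pitch deg about horizontal tool y"""
    a=np.radians(ang);y=np.array([np.cos(a),np.sin(a),0]);z=np.array([0,0,-1.])
    R=np.c_[np.cross(y,z),y,z]
    return R@Ro.from_euler('y',pitch,degrees=True).as_matrix()
def plan(p,R=None,n=None,p0=None,R0=None,quiet=False):
    s=r.sense();p0=np.array(s['tcp_pos']) if p0 is None else p0;R0=np.array(s['ee_rot']) if R0 is None else R0
    R=R0 if R is None else R
    w=Ro.from_matrix(R0.T@R).as_rotvec();d=R0.T@(np.asarray(p)-p0)
    m=int(max(1,np.ceil(max(np.linalg.norm(w)/np.radians(8.3),np.linalg.norm(d)/.045))));n=n or m
    A=sum(Ro.from_rotvec(w/n*k).as_matrix() for k in range(n));st=np.linalg.solve(A,d)
    print(f"n={n} row [{', '.join('%.3f'%v for v in np.degrees(w/n)/6)}, {', '.join('%.4f'%v for v in st)}]  |step|={np.linalg.norm(st):.3f} to",np.round(p,4))
    return np.asarray(p),R
def chain(*ts):
    p=R=None
    for t in ts: p,R=plan(t[0],t[1] if len(t)>1 else None,t[2] if len(t)>2 else None,p,R)
def st():
    s=r.sense();print('t',round(s['time_s'],2),'tcp',s['tcp_pos'].round(4),'yhead',np.degrees(np.arctan2(s['ee_rot'][1,1],s['ee_rot'][0,1])).round(1),'z',s['ee_rot'][:,2].round(3),'F',s['wrist_force'].round(1),'w',round(s['gripper_width']*87,1),'gf',np.round(s['gripper_force'],1),'j',s['joints'].round(0))
def tubes(names=("top","side")):
    """blobs on the mat: foot end, cap end (world, z=.018 for single view)"""
    poly=np.array([[.505,.395,0.004],[.48,-.215,.004]])
    out={}
    for n in names:
        im=cap(n);hsv=cv2.cvtColor(im,cv2.COLOR_BGR2HSV)
        reg=np.zeros(im.shape[:2],np.uint8);P=MAT[n];cv2.fillPoly(reg,[np.int32(P)],255)
        m=((hsv[...,2]>75)&(reg>0)).astype(np.uint8)
        amb=((hsv[...,1]>130)&(hsv[...,0]<22)&(m>0)).astype(np.uint8)
        k,lab,stt,cen=cv2.connectedComponentsWithStats(m);L=[]
        for i in range(1,k):
            if stt[i,4]<80: continue
            v=np.argwhere(lab==i)[:,::-1].astype(np.float32);a=np.argwhere((lab==i)&(amb>0))[:,::-1].astype(float)
            if len(a)<25: continue
            vx,vy,x0,y0=cv2.fitLine(np.float32(a),cv2.DIST_L2,0,.01,.01).ravel();u=np.array([vx,vy]);c=np.array([x0,y0])
            q=(v-c)@u;cc=(v.mean(0)-c)@u
            if cc<0:u=-u;q=-q
            L.append((c+u*(q.min()-.5),c+u*(q.max()+.5),len(v)))
        out[n]=sorted(L,key=lambda e:-plane(n,(e[0]+e[1])/2,.018)[1])
    return out
MAT={"top":[(167,236),(361,243),(361,297),(165,290)],"side":[(207,195),(252,195),(263,338),(196,338)]}
def report():
    o=tubes()
    for n in o:
        for f,c,a in o[n]:
            F,Cc=plane(n,f,.014),plane(n,c,.022);d=Cc-F
            print(n,'mid',((F+Cc)/2).round(4),'len',np.linalg.norm(d).round(3),'capdir',np.degrees(np.arctan2(d[1],d[0])).round(1),a)
    if len(o['top'])==len(o['side']):
        for t,s in zip(o['top'],o['side']):
            p,e=tri((s[0]+s[1])/2,(t[0]+t[1])/2);print('tri mid',p.round(4),e.round(4))
E
python3 - <<'E'
from h import *
report()
im=cv2.imread('pics/top0.png')
for q in [(389,242),(437,250),(427,298),(381,289)]: print('bin',plane('top',q,.085).round(3))
bh=O+CR@np.array([.052,-.130,0])+[0,0,.174+.123]
print('hinge,bar up',bh)
st()
R=down(180+6.7)
g=bh+[0,0,-.019]
chain((g+[0,0,.06],R),(g,R))
E
```

```text
top mid [0.4376 0.3456 0.018 ] len 0.128 capdir 10.8 337
top mid [0.4087 0.1893 0.018 ] len 0.178 capdir -178.9 1024
top mid [0.4295 0.0217 0.018 ] len 0.128 capdir -150.7 345
top mid [ 0.4289 -0.1498  0.018 ] len 0.128 capdir -152.5 365
side mid [0.4404 0.3526 0.018 ] len 0.13 capdir 12.1 261
side mid [0.4344 0.1934 0.018 ] len 0.127 capdir 2.8 326
side mid [0.4303 0.0256 0.018 ] len 0.132 capdir -153.7 425
side mid [ 0.4282 -0.1465  0.018 ] len 0.131 capdir -155.5 550
tri mid [0.4384 0.3449 0.0227] 0.0033
tri mid [0.421  0.191  0.0173] 0.0268
tri mid [0.4288 0.0215 0.0211] 0.0004
tri mid [ 0.4274 -0.1498  0.021 ] 0.0011
bin [ 0.514 -0.303  0.085]
bin [ 0.498 -0.456  0.085]
bin [ 0.344 -0.424  0.085]
bin [ 0.364 -0.28   0.085]
hinge,bar up [ 0.70481207 -0.12274531  0.297     ]
t 0.2 tcp [ 0.1465 -0.6072  0.1953] yhead 103.6 z [-0.     0.001 -1.   ] F [-0.   0.  -0.6] w 86.8 gf 0.0 j [-62.  22.   0.  -0. -68. -15.]
n=17 row [0.001, 0.000, -0.815, -0.0465, -0.0097, -0.0084]  |step|=0.048 to [ 0.7048 -0.1227  0.338 ]
n=2 row [0.000, 0.000, 0.000, 0.0000, 0.0000, 0.0300]  |step|=0.030 to [ 0.7048 -0.1227  0.278 ]
```

```bash
sed -i 's/(361,297),(165,290)/(361,294),(165,286)/' h.py
python3 -m handwheel '[[[0,0,-0.82,0,0,-0.048,0.05],[0,0,-0.82,0,0,-0.048,0.05],[0,0,-0.82,0,0,-0.048,0.05],[0,0,-0.82,0,0,0,0.05],[0,0,-0.82,0,0,0,0.05],[0,0,-0.82,0,0,0,0.05]]]'
python3 - <<'E'
from h import *
st();R=down(186.7);g=np.array([.700,-.1227,.278]);chain((g+[0,0,.06],R),(g,R))
E
```

```text
time_s: 0.8
tcp_pos: [0.1467, -0.6074, 0.34]
ee_rot: [[-0.728, -0.686, 0.001], [-0.686, 0.728, 0.0], [-0.0, -0.0, -1.0]]
wrist_force: [0.6, -0.4, -0.8]
gripper_width: 0.597
gripper_force: 0.0
t 0.8 tcp [ 0.1467 -0.6074  0.34  ] yhead 133.3 z [ 0.001  0.    -1.   ] F [ 0.6 -0.4 -0.8] w 52.0 gf 0.0 j [-62.  19.  16.  -0. -87.  15.]
n=17 row [-0.000, 0.000, -0.524, -0.0399, -0.0205, 0.0001]  |step|=0.045 to [ 0.7    -0.1227  0.338 ]
n=2 row [0.000, 0.000, 0.000, 0.0000, 0.0000, 0.0300]  |step|=0.030 to [ 0.7    -0.1227  0.278 ]
```

```bash

python3 -m handwheel '[[[0,0,-0.524,-0.0399,-0.0205,0,0.05],[0,0,-0.524,-0.0399,-0.0205,0,0.05],[0,0,-0.524,-0.0399,-0.0205,0,0.05],[0,0,-0.524,-0.0399,-0.0205,0,0.05],[0,0,-0.524,-0.0399,-0.0205,0,0.05],[0,0,-0.524,-0.0399,-0.0205,0,0.05],[0,0,-0.524,-0.0399,-0.0205,0,0.05],[0,0,-0.524,-0.0399,-0.0205,0,0.05],[0,0,-0.524,-0.0399,-0.0205,0,0.05],[0,0,-0.524,-0.0399,-0.0205,0,0.05],[0,0,-0.524,-0.0399,-0.0205,0,0.05],[0,0,-0.524,-0.0399,-0.0205,0,0.05]]]' >/dev/null
python3 -m handwheel '[[[0,0,-0.524,-0.0399,-0.0205,0,0.05],[0,0,-0.524,-0.0399,-0.0205,0,0.05],[0,0,-0.524,-0.0399,-0.0205,0,0.05],[0,0,-0.524,-0.0399,-0.0205,0,0.05],[0,0,-0.524,-0.0399,-0.0205,0,0.05],[0,0,0,0,0,0,0.05]]]' >/dev/null
python3 - <<'E'
from h import *
st();R=down(186.7);g=np.array([.700,-.1227,.278]);chain((g+[0,0,.06],R),(g,R))
cap('side','s1')
im=cv2.imread('pics/s1.png');cv2.imwrite('pics/s1c.png',cv2.resize(im[80:350,230:430],None,fx=2.2,fy=2.2))
E
```

```text
t 2.6 tcp [ 0.703  -0.1191  0.3378] yhead -173.1 z [-0.002  0.001 -1.   ] F [-0.5  0.   0.7] w 50.2 gf 0.0 j [  3.  29.  31.  -0. -92.   4.]
n=1 row [0.018, 0.016, 0.041, 0.0032, 0.0034, -0.0002]  |step|=0.005 to [ 0.7    -0.1227  0.338 ]
n=2 row [0.000, 0.000, 0.000, 0.0000, 0.0000, 0.0300]  |step|=0.030 to [ 0.7    -0.1227  0.278 ]
```

View pics/s1c.png

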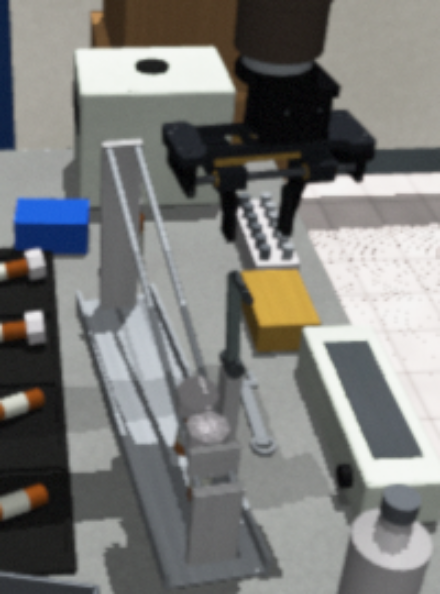

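The gripper hovers over the leaf bar, whose tip is at about (343,213) in side. One spent cap is in its shadow. Checking the projections.

```bash
python3 - <<'E'
from h import *
for p in [(.703,-.1191,.338),(.7048,-.1227,.297),(.6963,-.1227,.2955),(.700,-.1421,.297)]: print(((proj('side',p)-[230,80])*2.2).round(0))
E
python3 -m handwheel '[[[0,0,0.04,0.0032,0.0034,0,0.05],[0,0,0,0,0,0.02,0.05],[0,0,0,0,0,0.02,0.05],[0,0,0,0,0,0.02,0.04],[0,0,0,0,0,0,0.025],[0,0,0,0,0,0,0.0],[0,0,0,0,0,0,0.0],[0,0,0,0,0,0,0.0]]]'
```

```text
[252. 254.]
[250. 289.]
[242. 290.]
[250. 300.]
time_s: 3.45
tcp_pos: [0.6986, -0.1287, 0.2817]
ee_rot: [[0.109, -0.994, 0.003], [-0.994, -0.109, -0.0], [0.001, -0.003, -1.0]]
wrist_force: [-0.4, 0.2, 0.8]
gripper_width: 0.204
gripper_force: 0.0
```

```bash
python3 -m handwheel '[[[0,0,0,0,0,0,0.0],[0,0,0,0,0,0,0.0],[0,0,0,0,0,0,0.0]]]'
python3 - <<'E'
from h import *
st()
s=r.sense();p=s['tcp_pos'];a0=np.radians(90)
for k in range(1,13):
    a=a0*(1-k/12);b=a0*(1-(k-1)/12)
    dx=-.123*(np.cos(a)-np.cos(b));dz=.123*(np.sin(a)-np.sin(b))
    print(k,'toward -x(tool +y) %.4f'%-dx,'down %.4f'%-dz)
E
```

```text
time_s: 3.75
tcp_pos: [0.6983, -0.1281, 0.2802]
ee_rot: [[0.11, -0.994, 0.0], [-0.994, -0.11, 0.0], [0.0, -0.0, -1.0]]
wrist_force: [-0.5, 0.3, 0.5]
gripper_width: 0.018
gripper_force: 0.0
t 3.75 tcp [ 0.6983 -0.1281  0.2802] yhead -173.7 z [ 0.  0. -1.] F [-0.5  0.3  0.5] w 1.6 gf 0.0 j [  3.  29.  23.  -0. -84.   4.]
1 toward -x(tool +y) 0.0161 down 0.0011
2 toward -x(tool +y) 0.0158 down 0.0031
3 toward -x(tool +y) 0.0152 down 0.0052
4 toward -x(tool +y) 0.0144 down 0.0071
5 toward -x(tool +y) 0.0134 down 0.0089
6 toward -x(tool +y) 0.0121 down 0.0106
7 toward -x(tool +y) 0.0106 down 0.0121
8 toward -x(tool +y) 0.0089 down 0.0134
9 toward -x(tool +y) 0.0071 down 0.0144
10 toward -x(tool +y) 0.0052 down 0.0152
11 toward -x(tool +y) 0.0031 down 0.0158
12 toward -x(tool +y) 0.0011 down 0.0161
```

```bash
python3 - <<'E'
from h import *
a=cap('side');b=cap('top')
cv2.imwrite('pics/m1.png',np.hstack([cv2.resize(a[140:320,270:410],(467,600)),cv2.resize(b[120:240,290:350],(300,600))]))
E
```

```text
(no output)
```

View pics/m1.png

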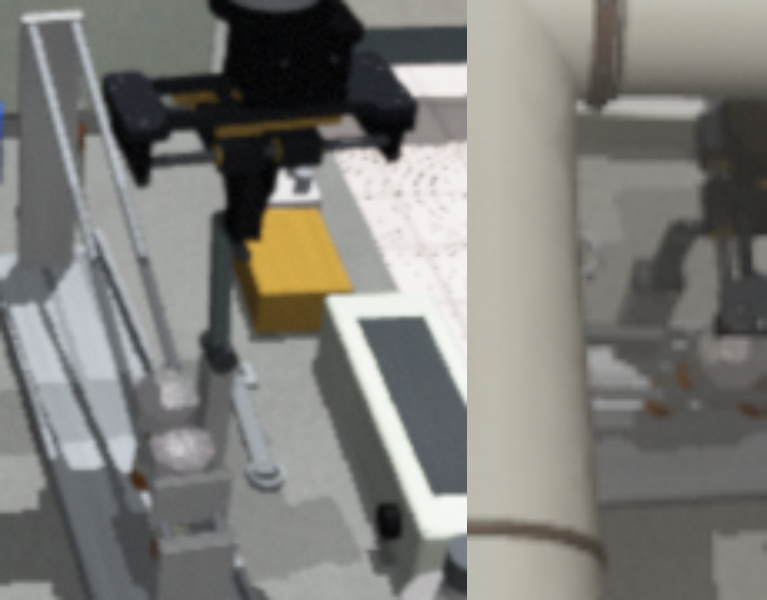

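The fingers closed on nothing: in side, the bar tip at about (343,215) sits just under the fingertips at (345,212). I'll compare projections to see the offset.

```bash
python3 - <<'E'
from h import *
s=r.sense();p=s['tcp_pos']
f=lambda n,p:(((proj('side',p)-[270,140])*3.333) if n=='side' else ((proj('top',p)-[290,120])*5)+[467,0]).round(0)
for q,l in[(p,'tcp'),(p+[0,0,.019],'grip'),(p+[0,0,.019]+CR@[.0,.03,0],'+30y'),([.6977,-.1421,.2974],'tip'),([.6937,-.0892,.2936],'elbow'),(ch(.052,-.1,.012),'hinge'),(ch(0,-.205,.03),'stop')]:print(l,f('side',q),f('top',q))
E
```

```text
tcp [236. 263.] [740. 228.]
grip [238. 240.] [744. 218.]
+30y [225. 216.] [692. 221.]
tip [242. 254.] [768. 221.]
elbow [220. 215.] [675. 224.]
hinge [217. 350.] [660. 271.]
stop [189. 472.] [831. 349.]
```

```bash
python3 - <<'E'
from h import *
a=cap('side');b=cap('top')
g=lambda i:np.uint8(255*(i/255.)**.6)
cv2.imwrite('pics/m2.png',g(np.hstack([cv2.resize(a[185:255,315:365],(400,560),interpolation=2),cv2.resize(b[145:215,315:365],(400,560),interpolation=2)])))
E
```

```text
(no output)
```

View pics/m2.png

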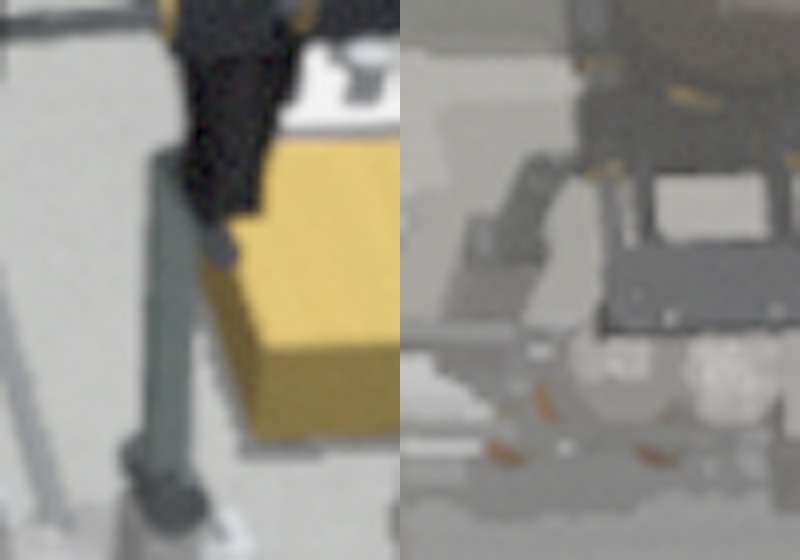

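```bash
python3 -m handwheel '[[[0,0,0,0,0,-0.045,0.0],[0,0,0,0,0,-0.045,0],[-1.25,0,0,0,0.04,-0.02,0.0],[-1.25,0,0,0,0.04,0,0],[-1.25,0,0,0,0.04,0,0],[-1.25,0,0,0,0.04,0.0,0],[0,0,0,0,0,0,0],[0,0,0,0,0,0,0]]]'
python3 - <<'E'
from h import *
s=r.sense();p=s['tcp_pos'];R=s['ee_rot'];a=cap('side');b=cap('top');L=[]
for n,i in(('side',a),('top',b)):
    q=proj(n,p);print(n,q.round(1),'grip',proj(n,p-R[:,2]*.019).round(1));u,v=(int(round(k)) for k in q)
    L.append(cv2.resize(np.uint8(255*(i[v-35:v+35,u-25:u+25]/255.)**.6),(400,560),interpolation=2));print(u-25,v-35)
cv2.imwrite('pics/m3.png',np.hstack(L))
E
```

```text
time_s: 4.75
tcp_pos: [0.5448, -0.1451, 0.4203]
ee_rot: [[0.11, -0.862, -0.494], [-0.994, -0.095, -0.055], [-0.0, 0.497, -0.868]]
wrist_force: [-0.0, 0.0, -1.0]
gripper_width: 0.007
gripper_force: 0.0
side [275.7 171.4] grip [280.4 164.1]
251 136
top [357.  206.8] grip [357.8 201.7]
332 172
```

View pics/m3.png

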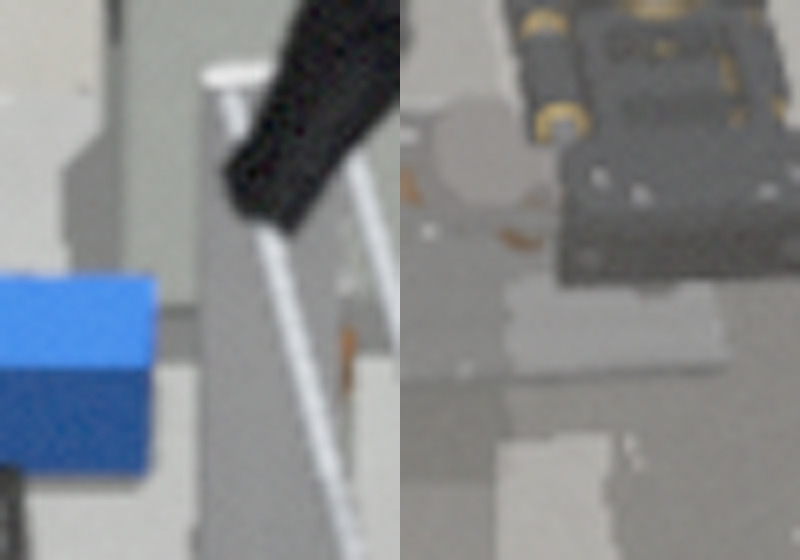

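Side shows the closed tip at (283.5,162), but the reported TCP projects to (275.7,171.4). The reported pose and the images disagree by over 15 mm. I'll settle it by touching the mat lightly and checking position there.

```bash
python3 - <<'E'
from h import *
st();R=down(186.7);chain(([.41,-.065,.25],R),([.41,-.065,.05],R))
E
```

```text
t 4.85 tcp [ 0.5446 -0.1452  0.4207] yhead -173.7 z [-0.495 -0.055 -0.867] F [ 0.2 -0.1 -0.2] w 0.2 gf 0.0 j [   3.   30.   38.    2. -127.    5.]
n=6 row [0.829, 0.003, -0.011, -0.0158, 0.0114, 0.0337]  |step|=0.039 to [ 0.41  -0.065  0.25 ]
n=5 row [0.000, 0.000, 0.000, 0.0000, 0.0000, 0.0400]  |step|=0.040 to [ 0.41  -0.065  0.05 ]
```

```bash
python3 -m handwheel '[[[0.83,0,0,-0.0158,0.0114,0.0337,0],[0.83,0,0,-0.0158,0.0114,0.0337,0],[0.83,0,0,-0.0158,0.0114,0.0337,0],[0.83,0,0,-0.0158,0.0114,0.0337,0],[0.83,0,0,-0.0158,0.0114,0.0337,0],[0.83,0,0,-0.0158,0.0114,0.0337,0],[0,0,0,0,0,0.045,0],[0,0,0,0,0,0.045,0],[0,0,0,0,0,0.045,0],[0,0,0,0,0,0.045,0],[0,0,0,0,0,0,0]]]'
python3 - <<'E'
from h import *
st();s=r.sense();p=s['tcp_pos'];a=cap('side');b=cap('top');L=[]
for n,i in(('side',a),('top',b)):
    q=proj(n,p);print(n,q.round(1),'on mat',proj(n,[p[0],p[1],.003]).round(1));u,v=(int(round(k)) for k in q)
    L.append(cv2.resize(np.uint8(255*(i[v-35:v+35,u-25:u+25]/255.)**.4),(400,560),interpolation=2));print(u-25,v-35)
cv2.imwrite('pics/m4.png',np.hstack(L))
E
```

```text
time_s: 5.95
tcp_pos: [0.4048, -0.0654, 0.0665]
ee_rot: [[0.108, -0.994, -0.013], [-0.994, -0.108, -0.002], [0.0, 0.013, -1.0]]
wrist_force: [-1.0, -0.7, 0.8]
gripper_width: 0.003
gripper_force: 0.0
t 5.95 tcp [ 0.4048 -0.0654  0.0665] yhead -173.8 z [-0.013 -0.002 -1.   ] F [-1.  -0.7  0.8] w 0.2 gf 0.0 j [ 14.  11. -38.  -0. -42.  -7.]
side [218.4 274.6] on mat [219.7 291.9]
193 240
top [312.8 272.2] on mat [311.4 273.9]
288 237
```

View pics/m4.png

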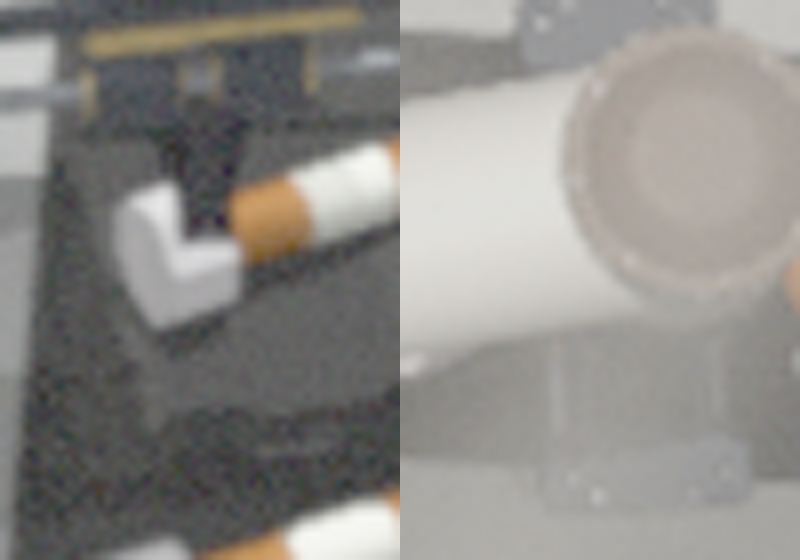

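```bash
python3 -m handwheel '[[[0,0,0,0,0,0.04,0],[0,0,0,0,0,0.01,0],[0,0,0,0,0,0,0],[0,0,0,0,0,0,0]]]'
python3 -m handwheel '[[[0,0,0,0,0,0.004,0],[0,0,0,0,0,0.003,0],[0,0,0,0,0,0,0]]]'
```

```text
time_s: 6.45
tcp_pos: [0.4115, -0.0643, 0.0228]
ee_rot: [[0.11, -0.994, 0.003], [-0.994, -0.11, 0.001], [-0.0, -0.003, -1.0]]
wrist_force: [0.2, 0.5, 0.1]
gripper_width: 0.005
gripper_force: 0.0
time_s: 6.75
tcp_pos: [0.4091, -0.0647, 0.0138]
ee_rot: [[0.11, -0.994, -0.001], [-0.994, -0.11, -0.0], [-0.0, 0.001, -1.0]]
wrist_force: [-0.6, 0.5, -0.1]
gripper_width: 0.006
gripper_force: 0.0
```

```bash
python3 -m handwheel '[[[0,0,0,0,0,0.004,0],[0,0,0,0,0,0.003,0],[0,0,0,0,0,0,0],[0,0,0,0,0,0,0]]]'; python3 -m handwheel '[[[0,0,0,0,0,0.003,0],[0,0,0,0,0,0,0],[0,0,0,0,0,0,0]]]';python3 -m handwheel '[[[0,0,0,0,0,0.002,0],[0,0,0,0,0,0,0],[0,0,0,0,0,0,0]]]'; python3 - <<'E'
from h import *
st();cap('side','d')
E
```

```text
time_s: 7.15
tcp_pos: [0.4088, -0.0648, 0.0064]
ee_rot: [[0.11, -0.994, -0.003], [-0.994, -0.11, -0.0], [0.0, 0.003, -1.0]]
wrist_force: [0.3, 0.3, 1.1]
gripper_width: 0.01
gripper_force: 0.0
time_s: 7.45
tcp_pos: [0.4088, -0.0648, 0.0035]
ee_rot: [[0.11, -0.994, -0.002], [-0.994, -0.11, -0.0], [0.0, 0.002, -1.0]]
wrist_force: [0.1, -0.2, -1.0]
gripper_width: 0.002
gripper_force: 0.0
time_s: 7.75
tcp_pos: [0.4089, -0.0648, 0.0015]
ee_rot: [[0.11, -0.994, -0.002], [-0.994, -0.11, -0.0], [0.0, 0.002, -1.0]]
wrist_force: [0.5, 0.7, -0.5]
gripper_width: 0.008
gripper_force: 0.0
t 7.75 tcp [ 0.4089 -0.0648  0.0015] yhead -173.7 z [-0.002 -0.    -1.   ] F [ 0.5  0.7 -0.5] w 0.7 gf 0.0 j [ 14.  18. -42.  -0. -30.  -7.]
```

```bash
python3 -m handwheel '[[[0,0,0,0,0,0.003,0],[0,0,0,0,0,0.003,0],[0,0,0,0,0,0,0],[0,0,0,0,0,0,0]]]'|grep -E 'tcp_|for'; python3 -m handwheel '[[[0,0,0,0,0,0.003,0],[0,0,0,0,0,0,0],[0,0,0,0,0,0,0]]]'|grep -E 'tcp_|for';python3 -m handwheel '[[[0,0,0,0,0,0.002,0],[0,0,0,0,0,0,0],[0,0,0,0,0,0,0]]]'|grep -E 'tcp_|for'
```

```text
tcp_pos: [0.4088, -0.0648, -0.0046]
wrist_force: [0.6, -0.2, 0.1]
gripper_force: 0.0
tcp_pos: [0.4089, -0.0648, -0.0075]
wrist_force: [0.3, 1.1, -1.0]
gripper_force: 0.0
tcp_pos: [0.4089, -0.0648, -0.0095]
wrist_force: [-0.2, 1.2, 0.0]
gripper_force: 0.0
```

```bash
for i in 1; do :; done
python3 -m handwheel '[[[0,0,0,0,0,0.002,0],[0,0,0,0,0,0,0]]]'|grep -E 'tcp_|t_for'; python3 -m handwheel '[[[0,0,0,0,0,0.002,0],[0,0,0,0,0,0,0]]]'|grep -E 'tcp_|t_for';python3 -m handwheel '[[[0,0,0,0,0,0.002,0],[0,0,0,0,0,0,0]]]'|grep -E 'tcp_|t_for'
python3 - <<'E'
from h import *
st();p=r.sense()['tcp_pos'];a=cap('side');print(proj('side',p),proj('side',p+[0,0,.02]))
u,v=(int(k) for k in proj('side',p+[0,0,.01]));print(u-40,v-30)
cv2.imwrite('pics/m5.png',np.uint8(255*(cv2.resize(a[v-30:v+30,u-40:u+40],(800,600),interpolation=2)/255.)**.45))
E
```

```text
tcp_pos: [0.4087, -0.0648, -0.0116]
wrist_force: [-0.4, 0.3, -0.1]
tcp_pos: [0.4087, -0.0648, -0.0137]
wrist_force: [0.3, -0.3, -0.2]
tcp_pos: [0.4087, -0.0648, -0.0157]
wrist_force: [0.4, -0.5, 0.0]
t 9.4 tcp [ 0.4087 -0.0648 -0.0157] yhead -173.7 z [-0.003 -0.    -1.   ] F [ 0.4 -0.5  0. ] w 0.9 gf 0.0 j [ 14.  20. -43.  -0. -27.  -7.]
[221.55169477 296.62879681] [221.15493055 291.37425095]
181 264
```

View pics/m5.png

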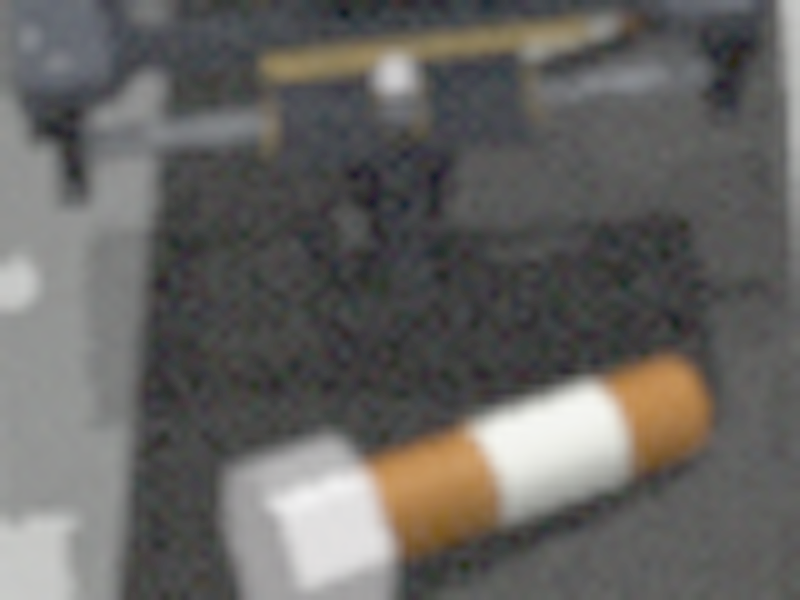

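```bash

python3 -m handwheel '[[[0,0,0,0,0,0.002,0],[0,0,0,0,0,0,0]]]'|grep -E 'tcp_|t_for'; python3 -m handwheel '[[[0,0,0,0,0,0.002,0],[0,0,0,0,0,0,0]]]'|grep -E 'tcp_|t_for'
```

```text
tcp_pos: [0.4087, -0.0648, -0.0176]
wrist_force: [-0.3, -0.7, -0.3]
tcp_pos: [0.409, -0.0647, -0.0192]
wrist_force: [-0.8, 0.9, 3.7]
```

```bash

python3 -m handwheel '[[[0,0,0,0,0,0.0015,0],[0,0,0,0,0,0,0]]]'|grep -E 'tcp_|t_for'; python3 -m handwheel '[[[0,0,0,0,0,0.0015,0],[0,0,0,0,0,0,0]]]'|grep -E 'tcp_|t_for'
```

```text
tcp_pos: [0.409, -0.0648, -0.0193]
wrist_force: [-6.2, 0.6, 20.7]
tcp_pos: [0.4091, -0.0648, -0.0194]
wrist_force: [-9.9, 3.4, 38.0]
```

```bash
cat >> h.py <<'E'
TIP=.019  # found by touch: real finger end lies 19 mm behind the reported TCP along tool z
def tp(p,R): return np.asarray(p)+TIP*R[:,2]
E
python3 -m handwheel '[[[0,0,0,0,0,-0.05,0.04],[0,0,0,0,0,-0.05,0.04],[0,0,0,0,0,-0.05,0.04],[0,0,0,0,0,-0.05,0.04],[0,0,0,0,0,-0.05,0.04],[0,0,0,0,0,-0.05,0.04],[0,0,0,0,0,-0.04,0.04]]]'
python3 - <<'E'
from h import *
print(r.grip_point_offset)
st();R=down(186.7);g=np.array([.698,-.1227,.280]);chain((tp(g+[0,0,.05],R),R),(tp(g,R),R))
E
```

```text
time_s: 10.95
tcp_pos: [0.4096, -0.0648, 0.3208]
ee_rot: [[0.11, -0.994, 0.002], [-0.994, -0.11, 0.0], [-0.0, -0.002, -1.0]]
wrist_force: [0.5, 1.0, 0.2]
gripper_width: 0.447
gripper_force: 0.0
0.0187
t 10.95 tcp [ 0.4096 -0.0648  0.3208] yhead -173.7 z [ 0.002  0.    -1.   ] F [0.5 1.  0.2] w 38.9 gf 0.0 j [ 14.  -3. -13.   0. -80.  -7.]
n=7 row [-0.002, 0.000, -0.009, 0.0129, -0.0400, 0.0014]  |step|=0.042 to [ 0.698  -0.1227  0.311 ]
n=2 row [0.000, 0.000, 0.000, 0.0000, 0.0000, 0.0250]  |step|=0.025 to [ 0.698  -0.1227  0.261 ]
```

```bash

python3 -m handwheel '[[[0,0,0,0.0129,-0.04,0.001,0.04],[0,0,0,0.0129,-0.04,0.001,0.04],[0,0,0,0.0129,-0.04,0.001,0.04],[0,0,0,0.0129,-0.04,0.001,0.04],[0,0,0,0.0129,-0.04,0.001,0.04],[0,0,0,0.0129,-0.04,0.001,0.04],[0,0,0,0.0129,-0.04,0.001,0.04],[0,0,0,0,0,0,0.04],[0,0,0,0,0,0.026,0.04],[0,0,0,0,0,0.026,0.04],[0,0,0,0,0,0,0.0],[0,0,0,0,0,0,0]]]'|grep -E 'tcp_|t_for'
python3 -m handwheel '[[[0,0,0,0,0,0,0],[0,0,0,0,0,0,0],[0,0,0,0,0,0,0],[0,0,0,0,0,0,0],[0,0,0,0,0,0,0]]]'
```

```text
tcp_pos: [0.6974, -0.1239, 0.2582]
wrist_force: [-0.2, -0.4, 0.9]
time_s: 12.65
tcp_pos: [0.698, -0.1238, 0.2596]
ee_rot: [[0.11, -0.994, 0.0], [-0.994, -0.11, -0.001], [0.001, -0.0, -1.0]]
wrist_force: [-0.9, 0.7, 4.6]
gripper_width: 0.103
gripper_force: 30.0
```

```bash

python3 -m handwheel '[[[0,0,0,0,0.014,0.001,0],[0,0,0,0,0.0158,0.0031,0],[0,0,0,0,0.0152,0.0052,0],[0,0,0,0,0.0144,0.0071,0],[0,0,0,0,0.0134,0.0089,0],[0,0,0,0,0.0121,0.0106,0],[0,0,0,0,0.0106,0.0121,0]]]'
python3 -m handwheel '[[[0,0,0,0,0.0089,0.0134,0],[0,0,0,0,0.0071,0.0144,0],[0,0,0,0,0.0052,0.0152,0],[0,0,0,0,0.003,0.0158,0],[0,0,0,0,0.001,0.013,0],[0,0,0,0,0,0,0]]]'
```

```text
time_s: 13.35
tcp_pos: [0.6044, -0.1342, 0.2101]
ee_rot: [[0.11, -0.994, 0.004], [-0.994, -0.11, 0.0], [0.0, -0.004, -1.0]]
wrist_force: [6.1, -1.8, -3.8]
gripper_width: 0.114
gripper_force: 3.0
time_s: 13.95
tcp_pos: [0.5833, -0.1371, 0.1411]
ee_rot: [[0.111, -0.994, 0.012], [-0.994, -0.112, -0.002], [0.003, -0.011, -1.0]]
wrist_force: [7.5, -0.3, 2.7]
gripper_width: 0.104
gripper_force: 30.0
```

```bash

python3 -m handwheel '[[[0,0,0,0,0,0.003,0],[0,0,0,0,0,0.002,0],[0,0,0,0,0,0,0]]]'|grep -E 'tcp_|force'
python3 - <<'E'
from h import *
b=cap('side','l1');b=b[180:300,280:380]
cv2.imwrite('pics/l1c.png',np.uint8(255*(cv2.resize(b,(500,600),interpolation=2)/255.)**.6))
E
```

```text
tcp_pos: [0.5835, -0.1373, 0.1406]
wrist_force: [-0.1, 3.3, 20.3]
gripper_force: 30.0
```

View pics/l1c.png

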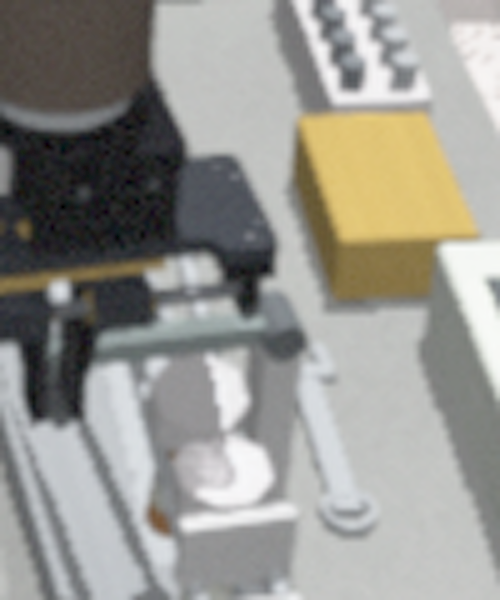

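The leaf is lying level across the rods (side crop 100–300,330), against its stop at 20 N. I'll release it and go to spent tube 2.

```bash

python3 -m handwheel '[[[0,0,0,0,0,-0.003,0.035],[0,0,0,0,0,0,0.035],[0,0,0,0,0,0,0.035],[0,0,0,0,0,0,0.035],[0,0,0,0,0,0,0.035],[0,0,0,0,0,-0.04,0.035],[0,0,0,0,0,-0.05,0.065],[0,0,0,0,0,-0.01,0.065],[0,0,0,0,0,0,0.065]]]'|grep -E 'tcp_|force'
python3 - <<'E'
from h import *
st();R=down(186.7);g=ch(0,-.139,.006);chain((tp(g+[0,0,.06],R),R),(tp(g,R),R),(tp(g+[0,0,.16],R),R))
# cap centres now: bright blobs, checked in top
E
```

```text
tcp_pos: [0.5786, -0.1371, 0.2385]
wrist_force: [0.2, -0.5, -0.3]
gripper_force: 0.0
t 15.2 tcp [ 0.5786 -0.1371  0.2385] yhead -173.7 z [ 0.002 -0.    -1.   ] F [ 0.2 -0.5 -0.3] w 51.6 gf 0.0 j [  2.  18.  -0.   0. -72.   4.]
n=2 row [-0.011, -0.002, -0.034, 0.0045, -0.0375, 0.0214]  |step|=0.043 to [ 0.6542 -0.1378  0.1959]
n=2 row [0.000, 0.000, 0.000, 0.0000, 0.0000, 0.0300]  |step|=0.030 to [ 0.6542 -0.1378  0.1359]
n=4 row [0.000, 0.000, 0.000, 0.0000, 0.0000, -0.0400]  |step|=0.040 to [ 0.6542 -0.1378  0.2959]
```

```bash

python3 -m handwheel '[[[0,0,-0.03,0.0045,-0.0375,0.02,0.065],[0,0,-0.03,0.0045,-0.0375,0.02,0.065],[0,0,0,0,0,0,0.065],[0,0,0,0,0,0.03,0.065],[0,0,0,0,0,0.022,0.065],[0,0,0,0,0,0,0.065],[0,0,0,0,0,0,0.065]]]'|grep -E 'tcp_|force'
```

```text
tcp_pos: [0.6522, -0.1378, 0.1435]
wrist_force: [0.5, -0.0, 0.9]
gripper_force: 0.0
```

```bash

python3 -m handwheel '[[[0,0,0,0,-0.0015,0.006,0.065],[0,0,0,0,0,0,0.03],[0,0,0,0,0,0,0.03],[0,0,0,0,0,0,0.03],[0,0,0,0,0,0,0.03],[0,0,0,0,0,0,0.03],[0,0,0,0,0,0,0.03]]]'|grep -E 'tcp_|force|width'
```

```text
tcp_pos: [0.6547, -0.1375, 0.1388]
wrist_force: [-1.0, -0.1, 1.5]
gripper_width: 0.5
gripper_force: 30.0
```

```bash

python3 -m handwheel '[[[0,0,0,0,0,-0.02,0.03],[0,0,0,0,0,-0.035,0.03],[0,0,0,0,0,-0.04,0.03],[0,0,0,0,0,-0.04,0.03],[0,0,0,0,0,-0.04,0.03]]]'|grep -E 'tcp_|force|width'
python3 - <<'E'
from h import *
st();R=down(186.7);g=np.array([.43,-.375,.0]);chain((g+[0,0,.30],R),(g+[0,0,.105],R))
E
```

```text
tcp_pos: [0.6544, -0.1374, 0.3144]
wrist_force: [0.8, 0.1, -0.6]
gripper_width: 0.503
gripper_force: 30.0
t 17.1 tcp [ 0.6544 -0.1374  0.3144] yhead -173.3 z [-0.003  0.    -1.   ] F [ 0.8  0.1 -0.6] w 43.7 gf 30.0 j [  2.  24.  20.  -0. -86.   5.]
n=8 row [0.003, 0.000, -0.001, 0.0262, 0.0313, 0.0018]  |step|=0.041 to [ 0.43  -0.375  0.3  ]
n=5 row [0.000, 0.000, 0.000, 0.0000, 0.0000, 0.0390]  |step|=0.039 to [ 0.43  -0.375  0.105]
```

```bash

python3 -m handwheel '[[[0,0,0,0.0262,0.0313,0,0.03],[0,0,0,0.0262,0.0313,0,0.03],[0,0,0,0.0262,0.0313,0,0.03],[0,0,0,0.0262,0.0313,0,0.03],[0,0,0,0.0262,0.0313,0,0.03],[0,0,0,0.0262,0.0313,0,0.03],[0,0,0,0.0262,0.0313,0,0.03],[0,0,0,0.0262,0.0313,0,0.03],[0,0,0,0,0,0,0.03],[0,0,0,0,0,0,0.03]]]'|grep -E 'tcp_|force|width'
python3 -m handwheel '[[[0,0,0,0,0,0.04,0.03],[0,0,0,0,0,0.04,0.03],[0,0,0,0,0,0.04,0.03],[0,0,0,0,0,0.04,0.03],[0,0,0,0,0,0.035,0.03],[0,0,0,0,0,0,0.03],[0,0,0,0,0,0,0.03]]]'|grep -E 'tcp_|force|width'
```

```text
tcp_pos: [0.4296, -0.3751, 0.3135]
wrist_force: [-0.3, 0.3, -1.2]
gripper_width: 0.501
gripper_force: 30.0
tcp_pos: [0.431, -0.3745, 0.1192]
wrist_force: [0.9, -0.4, -0.2]
gripper_width: 0.502
gripper_force: 30.0
```

```bash

python3 -m handwheel '[[[0,0,0,0,0,0.015,0.03],[0,0,0,0,0,0,0.06],[0,0,0,0,0,0,0.065],[0,0,0,0,0,0,0.065],[0,0,0,0,0,0,0.065],[0,0,0,0,0,0,0.065],[0,0,0,0,0,-0.045,0.065],[0,0,0,0,0,-0.045,0.065],[0,0,0,0,0,-0.045,0.065],[0,0,0,0,0,-0.045,0.065]]]'|grep -E 'tcp_|force|width'
python3 - <<'E'
from h import *
st();a=cap('side');b=cap('top')
for n,i in(('side',a),('top',b)):
    q=proj(n,ch(0,-.18,.024)).astype(int);h=i[q[1]-25:q[1]+25,q[0]-25:q[0]+25];m=cv2.inRange(cv2.cvtColor(h,cv2.COLOR_BGR2HSV),(0,0,190),(180,40,255))
    k,l,s,c=cv2.connectedComponentsWithStats(m);print(n,[(s[j].tolist(),(c[j]+q-25).round(1)) for j in range(1,k) if s[j,4]>25])
R=down(186.7);g=ch(0,-.183,.006);chain((tp(g+[0,0,.08],R),R),(tp(g,R),R))
E
```

```text
tcp_pos: [0.43, -0.3746, 0.2861]
wrist_force: [1.0, -1.8, -1.2]
gripper_width: 0.746
gripper_force: 0.0
t 19.8 tcp [ 0.43   -0.3746  0.2861] yhead -173.3 z [-0.002 -0.001 -1.   ] F [ 1.  -1.8 -1.2] w 64.9 gf 0.0 j [-25.  14.   2.   0. -78.  31.]
side [([0, 5, 16, 39, 248], array([305.4, 270.2])), ([11, 4, 25, 29, 298], array([321.3, 270.4])), ([43, 8, 7, 23, 69], array([344.3, 266. ])), ([0, 27, 7, 19, 77], array([299.9, 286.2])), ([19, 33, 22, 5, 52], array([327.3, 283. ]))]
top []
n=7 row [-0.013, -0.015, -0.000, -0.0241, -0.0353, 0.0130]  |step|=0.045 to [ 0.6594 -0.1815  0.2014]
n=2 row [0.000, 0.000, 0.000, 0.0000, 0.0000, 0.0400]  |step|=0.040 to [ 0.6594 -0.1815  0.1214]
```

```bash

python3 -m handwheel '[[[0,0,0,-0.0241,-0.0353,0.012,0.065],[0,0,0,-0.0241,-0.0353,0.012,0.065],[0,0,0,-0.0241,-0.0353,0.012,0.065],[0,0,0,-0.0241,-0.0353,0.012,0.065],[0,0,0,-0.0241,-0.0353,0.012,0.065],[0,0,0,-0.0241,-0.0353,0.012,0.065],[0,0,0,-0.0241,-0.0353,0.012,0.065],[0,0,0,0,0,0,0.065],[0,0,0,0,0,0.035,0.065],[0,0,0,0,0,0.03,0.065],[0,0,0,0,0,0,0.065],[0,0,0,0,0,0,0.065]]]'|grep -E 'tcp_|force|width'
python3 - <<'E'
from h import *
R=down(186.7);g=ch(0,-.183,.008);chain((tp(g,R),R))
E
```

```text
tcp_pos: [0.6558, -0.1792, 0.1347]
wrist_force: [-0.6, -0.1, 1.0]
gripper_width: 0.745
gripper_force: 0.0
n=1 row [0.024, -0.008, -0.007, 0.0026, -0.0033, 0.0114]  |step|=0.012 to [ 0.6594 -0.1815  0.1234]
```

```bash

python3 -m handwheel '[[[0,0,0,0.0026,-0.0033,0.0114,0.065],[0,0,0,0,0,0,0.03],[0,0,0,0,0,0,0.03],[0,0,0,0,0,0,0.03],[0,0,0,0,0,0,0.03],[0,0,0,0,0,0,0.03],[0,0,0,0,0,0,0.03]]]'|grep -E 'tcp_|force|width'
python3 -m handwheel '[[[0,0,0,0,0,-0.02,0.03],[0,0,0,0,0,-0.035,0.03],[0,0,0,0,0,-0.04,0.03],[0,0,0,0,0,-0.045,0.03],[0,0,0,0,0,-0.045,0.03],[0,0,0,0,0,0,0.03]]]'|grep -E 'tcp_|force|width'
python3 - <<'E'
from h import *
R=down(186.7);g=np.array([.43,-.375,.0]);chain((g+[0,0,.305],R),(g+[0,0,.13],R))
E
```

```text
tcp_pos: [0.6598, -0.1808, 0.1234]
wrist_force: [-0.8, -0.1, 1.1]
gripper_width: 0.503
gripper_force: 30.0
tcp_pos: [0.6625, -0.1817, 0.3166]
wrist_force: [-0.0, -1.0, 0.6]
gripper_width: 0.501
gripper_force: 30.0
n=7 row [-0.017, -0.007, -0.001, 0.0236, 0.0362, 0.0015]  |step|=0.043 to [ 0.43  -0.375  0.305]
n=4 row [0.000, 0.000, 0.000, 0.0000, 0.0000, 0.0437]  |step|=0.044 to [ 0.43  -0.375  0.13 ]
```

```bash

python3 -m handwheel '[[[0,0,0,0.0236,0.0362,0,0.03],[0,0,0,0.0236,0.0362,0,0.03],[0,0,0,0.0236,0.0362,0,0.03],[0,0,0,0.0236,0.0362,0,0.03],[0,0,0,0.0236,0.0362,0,0.03],[0,0,0,0.0236,0.0362,0,0.03],[0,0,0,0.0236,0.0362,0,0.03],[0,0,0,0,0,0.02,0.03],[0,0,0,0,0,0.04,0.03],[0,0,0,0,0,0.04,0.03],[0,0,0,0,0,0.04,0.03],[0,0,0,0,0,0.02,0.03]]]'|grep -E 'tcp_|force|width'
python3 - <<'E'
from h import *
st();b=cap('top');hsv=cv2.cvtColor(b,cv2.COLOR_BGR2HSV)
m=cv2.inRange(hsv,(3,120,60),(22,255,255));k,l,s,c=cv2.connectedComponentsWithStats(m);print([(s[j].tolist(),c[j].round(0)) for j in range(1,k) if s[j,4]>15])
E
```

```text
tcp_pos: [0.4243, -0.3724, 0.1438]
wrist_force: [-0.7, 0.2, 0.0]
gripper_width: 0.501
gripper_force: 30.0
t 23.6 tcp [ 0.4243 -0.3724  0.1438] yhead -173.4 z [-0.008  0.004 -1.   ] F [-0.7  0.2  0. ] w 43.5 gf 30.0 j [-25.  19. -12.  -0. -59.  31.]
[([0, 106, 46, 110, 1151], array([ 26., 163.])), ([218, 130, 41, 26, 944], array([239., 142.])), ([416, 192, 22, 21, 253], array([425., 203.])), ([184, 246, 9, 11, 71], array([188., 251.])), ([225, 247, 8, 10, 68], array([228., 251.])), ([276, 247, 8, 9, 44], array([279., 251.])), ([329, 252, 5, 7, 26], array([331., 255.])), ([284, 264, 9, 11, 64], array([288., 269.])), ([187, 268, 8, 8, 53], array([190., 271.])), ([224, 268, 7, 8, 43], array([227., 271.])), ([336, 268, 9, 11, 59], array([340., 273.])), ([405, 277, 10, 8, 66], array([410., 280.]))]
```

```bash

python3 -m handwheel '[[[0,0,0,0,0,0.01,0.03],[0,0,0,0,0,0,0.065],[0,0,0,0,0,0,0.065],[0,0,0,0,0,0,0.065],[0,0,0,0,0,0,0.065],[0,0,0,0,0,0,0.065],[0,0,0,0,0,-0.045,0.065],[0,0,0,0,0,-0.045,0.065],[0,0,0,0,0,-0.045,0.065],[0,0,0,0,0,-0.045,0.07]]]'|grep -E 'tcp_|force|width'
python3 - <<'E'
from h import *
st();a=cap('side','b_s');b=cap('top','b_t')
cv2.imwrite('pics/bc.png',np.hstack([cv2.resize(b[180:310,150:450],(800,347)),]))
report()
E
```

```text
tcp_pos: [0.427, -0.3739, 0.3208]
wrist_force: [0.4, -0.2, -0.2]
gripper_width: 0.777
gripper_force: 0.0
t 24.65 tcp [ 0.427  -0.3739  0.3208] yhead -173.3 z [-0.001 -0.001 -1.   ] F [ 0.4 -0.2 -0.2] w 67.6 gf 0.0 j [-25.  13.   5.   0. -82.  31.]
top mid [0.4376 0.3458 0.018 ] len 0.128 capdir 10.8 336
top mid [0.4447 0.2152 0.018 ] len 0.128 capdir -1.1 345
top mid [0.4301 0.0221 0.018 ] len 0.127 capdir -150.7 337
top mid [ 0.4287 -0.1505  0.018 ] len 0.128 capdir 27.5 366
side mid [0.4136 0.0218 0.018 ] len 0.09 capdir -173.3 356
side mid [ 0.4284 -0.1469  0.018 ] len 0.131 capdir -155.5 557
```

View pics/bc.png

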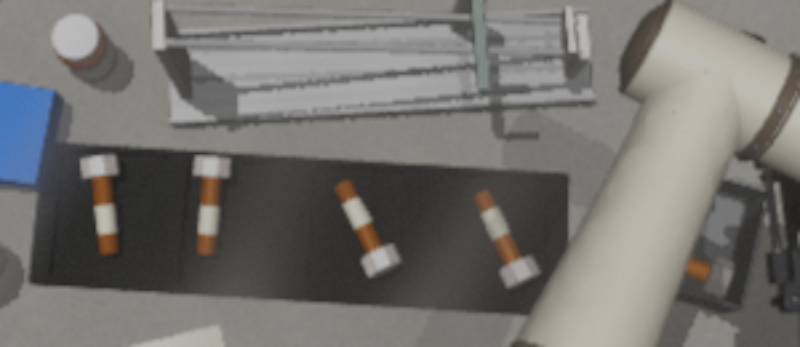

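The top crop shows the leaf down, the outlet empty, spent tubes in the bin and four new tubes, with tube 2 displaced to (228,260). I'll fetch tube 4 first.

```bash
cat >> h.py <<'E'
def fetch(x,y,capdir,z=-.015):
    h=(capdir+90) if 60<(capdir+90)%360<180 and capdir<-90 else capdir-90
    c=np.radians(capdir);m=np.array([x,y,0])-.003*np.array([np.cos(c),np.sin(c),0]);R=down(h)
    chain((m+[0,0,.10],R),(m+[0,0,z],R))
def feed(pitch=-23,k=.033,up=.06):
    R=down(186.7,pitch);A=ch(0,.168)+CR@(.017*np.array([0,-.315,.949]));P=A+k*R[:,2]
    chain((P+[0,0,up],R),(P,R))
E
python3 - <<'E'
from h import *
st();fetch(.4285,-.1495,-153.5)
E
```

```text
t 24.85 tcp [ 0.4277 -0.374   0.3197] yhead -173.3 z [ 0.001 -0.001 -1.   ] F [ 0.1  0.6 -0.4] w 70.1 gf 0.0 j [-25.  13.   5.   0. -82.  31.]
n=9 row [-0.002, -0.001, 1.299, -0.0245, 0.0107, 0.0244]  |step|=0.036 to [ 0.4312 -0.1482  0.1   ]
n=3 row [0.000, 0.000, 0.000, 0.0000, 0.0000, 0.0383]  |step|=0.038 to [ 0.4312 -0.1482 -0.015 ]
```

```bash

python3 -m handwheel '[[[0,0,1.3,-0.0245,0.0107,0.0244,0.06],[0,0,1.3,-0.0245,0.0107,0.0244,0.06],[0,0,1.3,-0.0245,0.0107,0.0244,0.06],[0,0,1.3,-0.0245,0.0107,0.0244,0.06],[0,0,1.3,-0.0245,0.0107,0.0244,0.06],[0,0,1.3,-0.0245,0.0107,0.0244,0.06],[0,0,1.3,-0.0245,0.0107,0.0244,0.06],[0,0,1.3,-0.0245,0.0107,0.0244,0.06],[0,0,1.3,-0.0245,0.0107,0.0244,0.06],[0,0,0,0,0,0,0.06],[0,0,0,0,0,0,0.06]]]'|grep -E 'force|width'
python3 - <<'E'
from h import *
st();fetch(.4285,-.1495,-153.5)
E
```

```text
wrist_force: [-0.1, 0.1, 0.6]
gripper_width: 0.684
gripper_force: 0.0
t 25.95 tcp [ 0.4294 -0.1479  0.0974] yhead 116.6 z [-0.006 -0.    -1.   ] F [-0.1  0.1  0.6] w 59.5 gf 0.0 j [  2.  12. -30.   0. -48. -65.]
n=1 row [0.022, -0.053, 0.018, -0.0014, -0.0010, -0.0026]  |step|=0.003 to [ 0.4312 -0.1482  0.1   ]
n=3 row [0.000, 0.000, 0.000, 0.0000, 0.0000, 0.0383]  |step|=0.038 to [ 0.4312 -0.1482 -0.015 ]
```

```bash

python3 -m handwheel '[[[0,0,0,-0.001,-0.001,0.035,0.06],[0,0,0,0,0,0.035,0.06],[0,0,0,0,0,0.03,0.06],[0,0,0,0,0,0.012,0.06],[0,0,0,0,0,0,0.06],[0,0,0,0,0,0,0.01],[0,0,0,0,0,0,0.01],[0,0,0,0,0,0,0.01],[0,0,0,0,0,0,0.01],[0,0,0,0,0,0,0.01],[0,0,0,0,0,0,0.01],[0,0,0,0,0,0,0.01]]]'|grep -E 'tcp_|force|width'
python3 -m handwheel '[[[0,0,0,0,0,0,0.01],[0,0,0,0,0,0,0.01],[0,0,0,0,0,0,0.01]]]'|grep -E 'tcp_|force|width'
```

```text
tcp_pos: [0.432, -0.1486, -0.013]
wrist_force: [-1.2, 0.6, 2.6]
gripper_width: 0.276
gripper_force: 30.0
tcp_pos: [0.432, -0.1486, -0.013]
wrist_force: [-0.9, 0.2, 5.6]
gripper_width: 0.279
gripper_force: 30.0
```

```bash

python3 -m handwheel '[[[0,0,0,0,0,-0.03,0.01],[0,0,0,0,0,-0.045,0.01],[0,0,0,0,0,-0.045,0.01],[0,0,0,0,0,-0.045,0.01],[0,0,0,0,0,-0.045,0.01],[0,0,0,0,0,-0.045,0.01],[0,0,0,0,0,-0.045,0.01],[0,0,0,0,0,-0.045,0.01],[0,0,0,0,0,-0.02,0.01],[0,0,0,0,0,0,0.01]]]'|grep -E 'tcp_|force|width'
python3 - <<'E'
from h import *
feed(k=.031,up=.09)
E
```

```text
tcp_pos: [0.4338, -0.1487, 0.3545]
wrist_force: [-0.1, -0.8, -0.8]
gripper_width: 0.282
gripper_force: 30.0
n=9 row [-0.265, -0.369, -1.281, -0.0429, 0.0018, 0.0109]  |step|=0.044 to [0.6176 0.1739 0.3283]
n=3 row [0.000, 0.000, 0.000, 0.0117, 0.0000, 0.0276]  |step|=0.030 to [0.6176 0.1739 0.2383]
```

```bash

python3 -m handwheel '[[[-0.265,-0.369,-1.281,-0.0429,0.0018,0.0109,0.01],[-0.265,-0.369,-1.281,-0.0429,0.0018,0.0109,0.01],[-0.265,-0.369,-1.281,-0.0429,0.0018,0.0109,0.01],[-0.265,-0.369,-1.281,-0.0429,0.0018,0.0109,0.01],[-0.265,-0.369,-1.281,-0.0429,0.0018,0.0109,0.01],[-0.265,-0.369,-1.281,-0.0429,0.0018,0.0109,0.01],[-0.265,-0.369,-1.281,-0.0429,0.0018,0.0109,0.01],[-0.265,-0.369,-1.281,-0.0429,0.0018,0.0109,0.01],[-0.265,-0.369,-1.281,-0.0429,0.0018,0.0109,0.01],[0,0,0,0,0,0,0.01],[0,0,0,0,0,0,0.01]]]'|grep -E 'force|width'
python3 - <<'E'
from h import *
st();feed(k=.031,up=.03)
E
```

```text
wrist_force: [0.3, -0.3, -1.0]
gripper_width: 0.278
gripper_force: 30.0
t 29.55 tcp [0.6159 0.1745 0.3214] yhead -173.3 z [-0.055  0.387 -0.921] F [ 0.3 -0.3 -1. ] w 24.1 gf 30.0 j [ 18.  20.  20. -23. -86. -10.]
n=2 row [0.048, -0.001, -0.021, 0.0108, -0.0011, 0.0243]  |step|=0.027 to [0.6176 0.1739 0.2683]
n=1 row [0.000, 0.000, 0.000, 0.0117, 0.0000, 0.0276]  |step|=0.030 to [0.6176 0.1739 0.2383]
```

```bash

python3 -m handwheel '[[[0.048,0,-0.02,0.0108,-0.0011,0.0243,0.01],[0.048,0,-0.02,0.0108,-0.0011,0.0243,0.01],[0,0,0,0.006,0,0.013,0.01],[0,0,0,0,0,0,0.01],[0,0,0,0,0,0,0.01]]]'|grep -E 'force|width'
python3 - <<'E'
from h import *
st();feed(k=.031,up=.0);s=cap('side');t=cap('top')
A=ch(0,.168,.017);L=[]
for n,i in(('side',s),('top',t)):
    u,v=proj(n,A).astype(int);L.append(cv2.resize(i[v-35:v+35,u-25:u+25],(400,560),interpolation=2))
cv2.imwrite('pics/f1.png',np.hstack(L))
E
```

```text
wrist_force: [0.2, 0.3, -1.0]
gripper_width: 0.279
gripper_force: 30.0
t 30.05 tcp [0.6191 0.1722 0.2571] yhead -173.4 z [-0.04   0.389 -0.92 ] F [ 0.2  0.3 -1. ] w 24.3 gf 30.0 j [ 17.  22.  13. -23. -78.  -7.]
n=1 row [-0.052, 0.000, 0.006, 0.0057, 0.0014, 0.0181]  |step|=0.019 to [0.6176 0.1739 0.2383]
n=1 row [0.000, 0.000, 0.000, 0.0000, 0.0000, 0.0000]  |step|=0.000 to [0.6176 0.1739 0.2383]
```

View pics/f1.png

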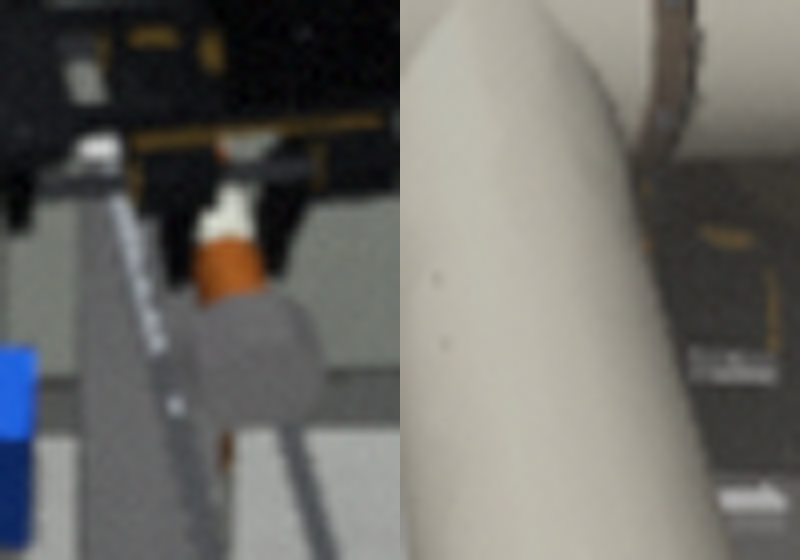

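The cap is at panel (255,355), just above the rods (left rod about (177,405), right about (285,430)). I'll check lateral centring numerically.

```bash
python3 - <<'E'
from h import *
A=proj('side',ch(0,.168,.017)).astype(int)
f=lambda p:((proj('side',p)-A+[25,35])*8).round(0)
for y in(.12,.09,.05):print(y,f(ch(-.0195,y)),f(ch(.0195,y)))
p=r.sense()['tcp_pos'];R=r.sense()['ee_rot'];a=p-.031*R[:,2]; print(f(a+R[:,0]*.048),f(a+R[:,0]*.0605),'axis chute',(CR.T@(a-O)).round(4))
E
```

```text
0.12 [180. 437.] [289. 427.]
0.09 [199. 507.] [309. 496.]
0.05 [224. 603.] [336. 591.]
[245. 353.] [253. 382.] axis chute [0.0016 0.1613 0.2869]
```

```bash

python3 -m handwheel '[[[-0.05,0,0,0.0035,0.0025,0.01,0.01],[0,0,0,0.002,0,0.006,0.01],[0,0,0,0,0,0,0.01],[0,0,0,0,0,0,0.01]]]'|grep -E 'tcp_|force|width'
```

```text
tcp_pos: [0.6161, 0.1739, 0.2394]
wrist_force: [-0.0, 0.3, -0.8]
gripper_width: 0.281
gripper_force: 30.0
```

```bash

python3 -m handwheel '[[[0,0,0,0,0,0,0.08],[0,0,0,0,0,0,0.08],[0,0,0,0,0,0,0.08],[0,0,0,0,0,0,0.08],[0,0,0,0,0,0,0.08],[0,0,0,0,0,0,0.08],[0,0,0,-0.006,0,-0.014,0.08],[0,0,0,-0.017,0,-0.041,0.08],[0,0,0,-0.017,0,-0.041,0.08],[0,0,0,0,0,0,0.08]]]'|grep -E 'tcp_|force|width'
cat >> h.py <<'E'
def queue():
    """white cap tops seen in the side view along the slot, as chute y (m)"""
    i=cap('side');g=cv2.cvtColor(i,cv2.COLOR_BGR2HSV);m=cv2.inRange(g,(0,0,120),(180,60,255));o=[]
    for y in np.arange(-.2,.2,.004):
        u,v=proj('side',ch(-.001,y,.024)).round().astype(int);o.append('#' if m[v-2:v+3,u-2:u+3].mean()>160 else '.')
    print('chute y -200..+200 by 4mm:',''.join(o))
    a=cv2.inRange(g,(3,110,40),(22,255,255));k,l,s,c=cv2.connectedComponentsWithStats(a)
    print('amber',[(s[j,4],c[j].round(0).tolist()) for j in range(1,k) if s[j,4]>6 and 262<c[j][0]<345 and 130<c[j][1]<340])
E
python3 - <<'E'
from h import *
st();queue();report();cap('side','q1')
E
```

```text
tcp_pos: [0.6191, 0.1727, 0.3535]
wrist_force: [-0.1, -0.8, 0.5]
gripper_width: 0.917
gripper_force: 0.0
t 31.55 tcp [0.6191 0.1727 0.3535] yhead -173.2 z [-0.031  0.391 -0.92 ] F [-0.1 -0.8  0.5] w 79.8 gf 0.0 j [ 17.  19.  23. -22. -88. -11.]
chute y -200..+200 by 4mm: ##..............###.........##############################################..........................
amber [(np.int32(10), [305.0, 261.0])]
top mid [0.4378 0.3456 0.018 ] len 0.129 capdir 10.8 339
top mid [0.4296 0.0216 0.018 ] len 0.128 capdir -151.0 333
side mid [0.4405 0.3519 0.018 ] len 0.13 capdir 12.5 275
side mid [0.4463 0.222  0.018 ] len 0.127 capdir 4.3 339
side mid [0.4299 0.0254 0.018 ] len 0.133 capdir -153.5 424
```

```bash
cat >> h.py <<'E'
def qdiff(name,ref='b_s'):
    a=cv2.imread(f'pics/{ref}.png').astype(int);b=cap('side',name).astype(int)
    d=(np.abs(a-b).max(2)>45).astype(np.uint8);d[:, :255]=0;d[:,350:]=0;d[:150]=0;d[330:]=0
    k,l,s,c=cv2.connectedComponentsWithStats(d)
    print([(s[j].tolist(),b[l==j].mean(0).round(0).tolist()) for j in range(1,k) if s[j,4]>12])
E
python3 - <<'E'
from h import *
qdiff('q1')
for y in(-.071,-.028,.015,.058,.12): print(y,'cap',proj('side',ch(0,y,.024)).round(0),proj('side',ch(0,y,0)).round(0),'foot',proj('side',ch(0,y+.03,-.092)).round(0))
E
```

```text
[([300, 174, 10, 30, 88], [93.0, 91.0, 89.0]), ([290, 189, 10, 33, 86], [107.0, 104.0, 101.0]), ([255, 207, 22, 47, 657], [143.0, 144.0, 142.0]), ([303, 227, 20, 18, 265], [209.0, 208.0, 207.0]), ([288, 246, 13, 5, 42], [84.0, 84.0, 76.0]), ([309, 251, 6, 11, 44], [97.0, 101.0, 101.0]), ([294, 253, 16, 20, 207], [86.0, 85.0, 84.0]), ([259, 257, 31, 63, 1206], [81.0, 82.0, 81.0]), ([279, 257, 19, 41, 282], [108.0, 104.0, 100.0]), ([296, 283, 15, 21, 183], [95.0, 92.0, 88.0]), ([282, 314, 7, 3, 19], [85.0, 86.0, 85.0])]
-0.071 cap [312. 233.] [312. 241.] foot [307. 258.]
-0.028 cap [308. 219.] [308. 226.] foot [303. 244.]
0.015 cap [304. 205.] [304. 212.] foot [300. 230.]
0.058 cap [301. 192.] [300. 199.] foot [297. 217.]
0.12 cap [296. 174.] [295. 181.] foot [292. 200.]
```

Tube 4 is queued: there is a white cap at (313,236) where −71 mm projects, and amber at its foot (305,261). Now tube 3.

```bash
python3 - <<'E'
from h import *
R=down(118);m=np.array([.4322,.0233,0]);chain((m+[0,0,.12],R),(m+[0,0,-.014],R))
E
```

```text
n=9 row [0.258, 0.372, 1.255, 0.0301, 0.0106, 0.0192]  |step|=0.037 to [0.4322 0.0233 0.12  ]
n=3 row [0.000, 0.000, 0.000, 0.0000, 0.0000, 0.0447]  |step|=0.045 to [ 0.4322  0.0233 -0.014 ]
```

```bash

python3 -m handwheel '[[[0.258,0.372,1.255,0.0301,0.0106,0.0192,0.06],[0.258,0.372,1.255,0.0301,0.0106,0.0192,0.06],[0.258,0.372,1.255,0.0301,0.0106,0.0192,0.06],[0.258,0.372,1.255,0.0301,0.0106,0.0192,0.06],[0.258,0.372,1.255,0.0301,0.0106,0.0192,0.06],[0.258,0.372,1.255,0.0301,0.0106,0.0192,0.06],[0.258,0.372,1.255,0.0301,0.0106,0.0192,0.06],[0.258,0.372,1.255,0.0301,0.0106,0.0192,0.06],[0.258,0.372,1.255,0.0301,0.0106,0.0192,0.06],[0,0,0,0,0,0,0.06],[0,0,0,0,0,0,0.06]]]'|grep -E 'force|width'
python3 - <<'E'
from h import *
st();R=down(118);m=np.array([.4322,.0233,0]);chain((m+[0,0,.10],R),(m+[0,0,-.014],R))
E
```

```text
wrist_force: [0.7, -0.2, 0.8]
gripper_width: 0.69
gripper_force: 0.0
t 32.9 tcp [0.4324 0.0235 0.1201] yhead 118.1 z [ 0.001 -0.    -1.   ] F [ 0.7 -0.2  0.8] w 60.0 gf 0.0 j [ 25.   8. -32.   0. -51. -87.]
n=1 row [-0.006, 0.007, 0.022, 0.0003, -0.0000, 0.0201]  |step|=0.020 to [0.4322 0.0233 0.1   ]
n=3 row [0.000, 0.000, 0.000, 0.0000, 0.0000, 0.0380]  |step|=0.038 to [ 0.4322  0.0233 -0.014 ]
```

```bash

python3 -m handwheel '[[[0,0,0,0,0,0.045,0.06],[0,0,0,0,0,0.045,0.06],[0,0,0,0,0,0.032,0.06],[0,0,0,0,0,0.012,0.06],[0,0,0,0,0,0,0.06],[0,0,0,0,0,0,0.01],[0,0,0,0,0,0,0.01],[0,0,0,0,0,0,0.01],[0,0,0,0,0,0,0.01],[0,0,0,0,0,0,0.01],[0,0,0,0,0,0,0.01],[0,0,0,0,0,0,0.01]]]'|grep -E 'tcp_|force|width'
python3 -m handwheel '[[[0,0,0,0,0,0,0.01],[0,0,0,0,0,0,0.01],[0,0,0,0,0,-0.03,0.01],[0,0,0,0,0,-0.045,0.01],[0,0,0,0,0,-0.045,0.01],[0,0,0,0,0,-0.045,0.01],[0,0,0,0,0,-0.045,0.01],[0,0,0,0,0,-0.045,0.01],[0,0,0,0,0,-0.045,0.01],[0,0,0,0,0,-0.045,0.01],[0,0,0,0,0,-0.02,0.01],[0,0,0,0,0,0,0.01]]]'|grep -E 'tcp_|force|width'
python3 - <<'E'
from h import *
feed(k=.032,up=.07)
E
```

```text
tcp_pos: [0.4337, 0.0239, -0.013]
wrist_force: [-1.4, 1.3, 4.0]
gripper_width: 0.279
gripper_force: 29.9
tcp_pos: [0.4337, 0.0239, 0.3542]
wrist_force: [-0.1, 0.1, -1.5]
gripper_width: 0.275
gripper_force: 29.9
n=9 row [-0.261, -0.366, -1.252, -0.0253, -0.0096, 0.0096]  |step|=0.029 to [0.6176 0.1743 0.3074]
n=2 row [0.000, 0.000, 0.000, 0.0137, 0.0000, 0.0322]  |step|=0.035 to [0.6176 0.1743 0.2374]
```

```bash

python3 -m handwheel '[[[-0.261,-0.366,-1.252,-0.0253,-0.0096,0.0096,0.01],[-0.261,-0.366,-1.252,-0.0253,-0.0096,0.0096,0.01],[-0.261,-0.366,-1.252,-0.0253,-0.0096,0.0096,0.01],[-0.261,-0.366,-1.252,-0.0253,-0.0096,0.0096,0.01],[-0.261,-0.366,-1.252,-0.0253,-0.0096,0.0096,0.01],[-0.261,-0.366,-1.252,-0.0253,-0.0096,0.0096,0.01],[-0.261,-0.366,-1.252,-0.0253,-0.0096,0.0096,0.01],[-0.261,-0.366,-1.252,-0.0253,-0.0096,0.0096,0.01],[-0.261,-0.366,-1.252,-0.0253,-0.0096,0.0096,0.01],[0,0,0,0,0,0,0.01],[0,0,0,0,0,0,0.01],[0,0,0,0,0,0,0.01]]]'|grep -E 'tcp|force|width'
python3 - <<'E'
from h import *
R=down(186.7,-23);P=np.array([.6161,.1739,.2394]);chain((P+[0,0,.02],R),(P,R))
E
```

```text
tcp_pos: [0.6153, 0.1733, 0.3026]
wrist_force: [0.4, 0.6, -0.6]
gripper_width: 0.275
gripper_force: 29.9
n=1 row [0.065, -0.028, -0.044, 0.0162, -0.0012, 0.0400]  |step|=0.043 to [0.6161 0.1739 0.2594]
n=1 row [0.000, 0.000, 0.000, 0.0078, 0.0000, 0.0184]  |step|=0.020 to [0.6161 0.1739 0.2394]
```

```bash

python3 -m handwheel '[[[0.065,-0.03,-0.04,0.008,-0.0012,0.02,0.01],[0,0,0,0.008,0,0.02,0.01],[0,0,0,0.0045,0,0.011,0.01],[0,0,0,0.0035,0,0.007,0.01],[0,0,0,0,0,0,0.01],[0,0,0,0,0,0,0.01]]]'|grep -E 'tcp|force|width'
```

```text
tcp_pos: [0.6176, 0.1744, 0.2418]
wrist_force: [-0.6, -0.4, -0.1]
gripper_width: 0.281
gripper_force: 29.9
```

```bash

python3 -m handwheel '[[[0,0,0,0.001,0.0012,0.002,0.01],[0,0,0,0,0,0,0.01],[0,0,0,0,0,0,0.08],[0,0,0,0,0,0,0.08],[0,0,0,0,0,0,0.08],[0,0,0,0,0,0,0.08],[0,0,0,0,0,0,0.08],[0,0,0,0,0,0,0.08],[0,0,0,-0.006,0,-0.014,0.08],[0,0,0,-0.017,0,-0.041,0.08],[0,0,0,-0.017,0,-0.041,0.08],[0,0,0,0,0,0,0.08]]]'|grep -E 'tcp_|force|width'
python3 - <<'E'
from h import *
qdiff('q2','q1');qdiff('q2');report()
R=down(269+0);c=0;m=np.array([.4447-.003,.2185,0]);chain((m+[0,0,.12],R))
E
```

```text
tcp_pos: [0.6187, 0.1731, 0.3524]
wrist_force: [0.4, 0.2, 0.3]
gripper_width: 0.911
gripper_force: 0.0
[([299, 213, 19, 23, 229], [216.0, 215.0, 215.0]), ([299, 239, 4, 9, 17], [99.0, 103.0, 101.0]), ([311, 238, 11, 4, 13], [134.0, 132.0, 134.0]), ([302, 272, 9, 4, 21], [102.0, 99.0, 96.0]), ([292, 274, 10, 19, 107], [109.0, 105.0, 101.0])]
[([300, 175, 10, 30, 88], [93.0, 91.0, 88.0]), ([288, 190, 35, 60, 646], [181.0, 180.0, 178.0]), ([255, 207, 22, 47, 657], [144.0, 145.0, 142.0]), ([309, 251, 6, 13, 53], [94.0, 99.0, 100.0]), ([294, 253, 17, 23, 218], [82.0, 81.0, 80.0]), ([259, 257, 31, 63, 1220], [82.0, 83.0, 81.0]), ([279, 257, 32, 47, 563], [104.0, 100.0, 97.0]), ([282, 314, 7, 4, 18], [86.0, 88.0, 87.0])]
top mid [0.4378 0.3457 0.018 ] len 0.129 capdir 10.6 339
side mid [0.4404 0.3522 0.018 ] len 0.13 capdir 12.7 277
side mid [0.4463 0.222  0.018 ] len 0.127 capdir 4.3 339
n=11 row [-0.251, 0.287, -1.228, -0.0105, 0.0113, 0.0226]  |step|=0.027 to [0.4417 0.2185 0.12  ]
```

```bash

python3 -m handwheel '[[[-0.251,0.287,-1.245,-0.0105,0.0113,0.0226,0.06],[-0.251,0.287,-1.245,-0.0105,0.0113,0.0226,0.06],[-0.251,0.287,-1.245,-0.0105,0.0113,0.0226,0.06],[-0.251,0.287,-1.245,-0.0105,0.0113,0.0226,0.06],[-0.251,0.287,-1.245,-0.0105,0.0113,0.0226,0.06],[-0.251,0.287,-1.245,-0.0105,0.0113,0.0226,0.06],[-0.251,0.287,-1.245,-0.0105,0.0113,0.0226,0.06],[-0.251,0.287,-1.245,-0.0105,0.0113,0.0226,0.06],[-0.251,0.287,-1.245,-0.0105,0.0113,0.0226,0.06],[-0.251,0.287,-1.245,-0.0105,0.0113,0.0226,0.06],[-0.251,0.287,-1.245,-0.0105,0.0113,0.0226,0.06],[0,0,0,0,0,0,0.06]]]'|grep -E 'tcp_|force|width'
python3 - <<'E'
from h import *
st();R=down(271);m=np.array([.4417,.216,0]);chain((m+[0,0,.10],R),(m+[0,0,-.014],R))
E
```

```text
tcp_pos: [0.438, 0.2134, 0.1157]
wrist_force: [-0.3, -0.3, -0.5]
gripper_width: 0.689
gripper_force: 0.0
t 39.7 tcp [0.438  0.2134 0.1157] yhead -89.8 z [-0.004 -0.007 -1.   ] F [-0.3 -0.3 -0.5] w 60.0 gf 0.0 j [ 45.  13. -25.   0. -52.  45.]
n=1 row [0.066, 0.041, -0.134, 0.0037, -0.0027, 0.0156]  |step|=0.016 to [0.4417 0.216  0.1   ]
n=3 row [0.000, 0.000, 0.000, 0.0000, 0.0000, 0.0380]  |step|=0.038 to [ 0.4417  0.216  -0.014 ]
```

```bash

python3 -m handwheel '[[[0,0,-0.13,0.003,-0.0025,0.03,0.06],[0,0,0,0,0,0.045,0.06],[0,0,0,0,0,0.04,0.06],[0,0,0,0,0,0.015,0.06],[0,0,0,0,0,0,0.06],[0,0,0,0,0,0,0.01],[0,0,0,0,0,0,0.01],[0,0,0,0,0,0,0.01],[0,0,0,0,0,0,0.01],[0,0,0,0,0,0,0.01],[0,0,0,0,0,0,0.01],[0,0,0,0,0,0,0.01]]]'|grep -E 'tcp_|force|width'
python3 -m handwheel '[[[0,0,0,0,0,0,0.01],[0,0,0,0,0,0,0.01],[0,0,0,0,0,-0.03,0.01],[0,0,0,0,0,-0.045,0.01],[0,0,0,0,0,-0.045,0.01],[0,0,0,0,0,-0.045,0.01],[0,0,0,0,0,-0.045,0.01],[0,0,0,0,0,-0.045,0.01],[0,0,0,0,0,-0.045,0.01],[0,0,0,0,0,-0.045,0.01],[0,0,0,0,0,-0.02,0.01],[0,0,0,0,0,0,0.01]]]'|grep -E 'tcp_|force|width'
python3 - <<'E'
from h import *
R=down(186.7,-23);P=np.array([.6163,.1741,.2394]);chain((P+[0,0,.07],R),(P,R))
E
```

```text
tcp_pos: [0.4475, 0.2198, -0.0094]
wrist_force: [-1.7, -0.6, 3.0]
gripper_width: 0.279
gripper_force: 29.8
tcp_pos: [0.4464, 0.2201, 0.3581]
wrist_force: [0.0, 0.8, -1.8]
gripper_width: 0.278
gripper_force: 29.8
n=11 row [0.245, -0.287, 1.259, 0.0169, -0.0061, 0.0019]  |step|=0.018 to [0.6163 0.1741 0.3094]
n=2 row [0.000, 0.000, 0.000, 0.0137, 0.0000, 0.0322]  |step|=0.035 to [0.6163 0.1741 0.2394]
```

```bash

python3 -m handwheel '[[[0.245,-0.287,1.259,0.0169,-0.0061,0.0016,0.01],[0.245,-0.287,1.259,0.0169,-0.0061,0.0016,0.01],[0.245,-0.287,1.259,0.0169,-0.0061,0.0016,0.01],[0.245,-0.287,1.259,0.0169,-0.0061,0.0016,0.01],[0.245,-0.287,1.259,0.0169,-0.0061,0.0016,0.01],[0.245,-0.287,1.259,0.0169,-0.0061,0.0016,0.01],[0.245,-0.287,1.259,0.0169,-0.0061,0.0016,0.01],[0.245,-0.287,1.259,0.0169,-0.0061,0.0016,0.01],[0.245,-0.287,1.259,0.0169,-0.0061,0.0016,0.01],[0.245,-0.287,1.259,0.0169,-0.0061,0.0016,0.01],[0.245,-0.287,1.259,0.0169,-0.0061,0.0016,0.01],[0,0,0,0,0,0,0.01]]]'|grep -E 'force|width'
python3 -m handwheel '[[[0,0,0,0,0,0,0.01]]]'|grep -E 'tcp|force|width'
python3 - <<'E'
from h import *
st();R=down(186.7,-23);P=np.array([.6163,.170,.2430]);chain((P+[0,0,.02],R),(P,R))
E
```

```text
wrist_force: [0.1, -0.3, -2.2]
gripper_width: 0.274
gripper_force: 29.8
tcp_pos: [0.6147, 0.1719, 0.3062]
wrist_force: [-0.9, -0.2, -0.3]
gripper_width: 0.281
gripper_force: 29.8
t 43.4 tcp [0.6147 0.1719 0.3062] yhead -173.3 z [-0.054  0.383 -0.922] F [-0.9 -0.2 -0.3] w 24.5 gf 29.8 j [ 17.  20.  18. -23. -84.  -9.]
n=1 row [0.082, -0.042, -0.034, 0.0186, -0.0018, 0.0390]  |step|=0.043 to [0.6163 0.17   0.263 ]
n=1 row [0.000, 0.000, 0.000, 0.0078, 0.0000, 0.0184]  |step|=0.020 to [0.6163 0.17   0.243 ]
```

```bash

python3 -m handwheel '[[[0.08,-0.04,-0.03,0.0093,-0.001,0.0195,0.01],[0,0,0,0.0093,0,0.0195,0.01],[0,0,0,0.0045,0,0.011,0.01],[0,0,0,0.0033,0,0.0075,0.01],[0,0,0,0,0,0,0.01],[0,0,0,0,0,0,0.01]]]'|grep -E 'tcp|force|width'
```

```text
tcp_pos: [0.6169, 0.171, 0.2461]
wrist_force: [0.2, 0.1, -1.0]
gripper_width: 0.275
gripper_force: 29.8
```

```bash

python3 -m handwheel '[[[0,0,0,0.001,0.0008,0.0025,0.01],[0,0,0,0,0,0,0.01],[0,0,0,0,0,0,0.08],[0,0,0,0,0,0,0.08],[0,0,0,0,0,0,0.08],[0,0,0,0,0,0,0.08],[0,0,0,0,0,0,0.08],[0,0,0,0,0,0,0.08],[0,0,0,-0.006,0,-0.014,0.08],[0,0,0,-0.017,0,-0.041,0.08],[0,0,0,-0.017,0,-0.041,0.08],[0,0,0,0,0,0,0.08]]]'|grep -E 'tcp_|force|width'
python3 - <<'E'
from h import *
qdiff('q3','q2');report()
R=down(281);m=np.array([.4378-.003,.3462-.001,0]);chain((m+[0,0,.12],R))
E
```

```text
tcp_pos: [0.6182, 0.1694, 0.3564]
wrist_force: [0.2, -0.4, 0.7]
gripper_width: 0.916
gripper_force: 0.0
[([298, 200, 15, 12, 107], [170.0, 168.0, 168.0]), ([299, 210, 6, 5, 17], [135.0, 134.0, 135.0]), ([296, 226, 5, 13, 43], [67.0, 77.0, 88.0]), ([294, 254, 10, 3, 14], [150.0, 147.0, 141.0]), ([265, 265, 13, 4, 19], [143.0, 146.0, 144.0])]
top mid [0.4377 0.3457 0.018 ] len 0.128 capdir 11.3 339
side mid [0.4404 0.3522 0.018 ] len 0.13 capdir 12.7 278
tri mid [0.4385 0.3451 0.0223] 0.0032
n=12 row [-0.266, 0.241, -1.290, -0.0188, 0.0007, 0.0237]  |step|=0.030 to [0.4348 0.3452 0.12  ]
```

```bash
python3 - <<'E'
from h import *
b=cv2.imread('pics/b_t.png')
for q in[(133,278),(121,276),(145,278),(133,266),(133,290)]:print('beaker',plane('top',q,.1).round(3))
for q in[(147,211),(172,215),(164,251),(140,247)]:print('tipbox',plane('top',q,.06).round(3))
R=down(281.5);c=np.array([.435,.345,0])
for a in(-.0375,.0375):
  for e in(-.095,.095):print('body',(c+R[:,0]*a+R[:,1]*e).round(3))
print(plane('side',(208,160),.1),plane('side',(208,190),0.0))
E
```

```text
beaker [0.349 0.497 0.1  ]
beaker [0.353 0.535 0.1  ]
beaker [0.352 0.46  0.1  ]
beaker [0.387 0.501 0.1  ]
beaker [0.313 0.492 0.1  ]
tipbox [0.573 0.489 0.06 ]
tipbox [0.565 0.405 0.06 ]
tipbox [0.444 0.419 0.06 ]
tipbox [0.453 0.498 0.06 ]
body [0.379 0.431 0.   ]
body [0.417 0.244 0.   ]
body [0.453 0.446 0.   ]
body [0.491 0.259 0.   ]
[0.35665878 0.50510836 0.1       ] [0.3514537  0.46072651 0.        ]
```

```bash

python3 -m handwheel '[[[0,0,0,0,0.045,0,0.06],[-0.95,0,0,0,0.045,0,0.06],[-0.95,0,0,0,0.045,0,0.06],[-0.95,0,0,0,0.03,0,0.06],[0,0,0,0,0,0,0.06]]]'|grep -E 'tcp_|force|width'
python3 - <<'E'
from h import *
st();R=down(281.5);m=np.array([.435,.345,0]);chain((m+[0,0,.14],R))
E
```

```text
tcp_pos: [0.4519, 0.1466, 0.3549]
wrist_force: [0.2, -0.6, 0.6]
gripper_width: 0.697
gripper_force: 0.0
t 45.85 tcp [0.4519 0.1466 0.3549] yhead -166.4 z [-0.335  0.337 -0.88 ] F [ 0.2 -0.6  0.6] w 60.6 gf 0.0 j [  18.   13.   13.  -26. -103.  -11.]
n=12 row [-0.084, 0.430, -1.240, -0.0067, -0.0143, 0.0192]  |step|=0.025 to [0.435 0.345 0.14 ]
```

```bash

python3 -m handwheel '[[[-0.084,0.43,-1.24,-0.0067,-0.0143,0.0192,0.06],[-0.084,0.43,-1.24,-0.0067,-0.0143,0.0192,0.06],[-0.084,0.43,-1.24,-0.0067,-0.0143,0.0192,0.06],[-0.084,0.43,-1.24,-0.0067,-0.0143,0.0192,0.06],[-0.084,0.43,-1.24,-0.0067,-0.0143,0.0192,0.06],[-0.084,0.43,-1.24,-0.0067,-0.0143,0.0192,0.06],[-0.084,0.43,-1.24,-0.0067,-0.0143,0.0192,0.06],[-0.084,0.43,-1.24,-0.0067,-0.0143,0.0192,0.06],[-0.084,0.43,-1.24,-0.0067,-0.0143,0.0192,0.06],[-0.084,0.43,-1.24,-0.0067,-0.0143,0.0192,0.06],[-0.084,0.43,-1.24,-0.0067,-0.0143,0.0192,0.06],[-0.084,0.43,-1.24,-0.0067,-0.0143,0.0192,0.06]]]'|grep -E 'force|width'
python3 -m handwheel '[[[0,0,0,0,0,0,0.06]]]'|grep -E 'tcp_|force|width'
python3 - <<'E'
from h import *
st();R=down(281.5);m=np.array([.435,.345,0]);chain((m+[0,0,.10],R),(m+[0,0,-.011],R))
E
```

```text
wrist_force: [0.5, 0.1, -0.7]
gripper_width: 0.69
gripper_force: 0.0
tcp_pos: [0.4333, 0.3444, 0.1373]
wrist_force: [0.4, -0.7, -0.8]
gripper_width: 0.685
gripper_force: 0.0
t 47.15 tcp [0.4333 0.3444 0.1373] yhead -78.2 z [-0.001 -0.005 -1.   ] F [ 0.4 -0.7 -0.8] w 59.6 gf 0.0 j [ 55.  18. -14.   0. -58.  46.]
n=1 row [0.041, 0.019, 0.049, 0.0019, -0.0004, 0.0373]  |step|=0.037 to [0.435 0.345 0.1  ]
n=3 row [0.000, 0.000, 0.000, 0.0000, 0.0000, 0.0370]  |step|=0.037 to [ 0.435  0.345 -0.011]
```

```bash

python3 -m handwheel '[[[0,0,0.05,0.001,-0.0004,0.037,0.06],[0,0,0,0,0,0.045,0.06],[0,0,0,0,0,0.04,0.06],[0,0,0,0,0,0.017,0.06],[0,0,0,0,0,0.009,0.06],[0,0,0,0,0,0,0.06],[0,0,0,0,0,0,0.01],[0,0,0,0,0,0,0.01],[0,0,0,0,0,0,0.01],[0,0,0,0,0,0,0.01],[0,0,0,0,0,0,0.01],[0,0,0,0,0,0,0.01]]]'|grep -E 'tcp_|force|width'
python3 -m handwheel '[[[0,0,0,0,0,0,0.01],[0,0,0,0,0,0,0.01],[0,0,0,0,0,-0.03,0.01],[0,0,0,0,0,-0.045,0.01],[0,0,0,0,0,-0.045,0.01],[0,0,0,0,0,-0.045,0.01],[0,0,0,0,0,-0.045,0.01],[0,0,0,0,0,-0.045,0.01],[0,0,0,0,0,-0.045,0.01],[0,0,0,0,0,-0.045,0.01],[0,0,0,0,0,-0.025,0.01],[0,0,0,0,0,0,0.01]]]'|grep -E 'tcp_|force|width'
python3 - <<'E'
from h import *
R=down(186.7,-23);P=np.array([.6163,.172,.2410]);chain(([.46,.17,.37],R),(P+[0,0,.07],R))
E
```

```text
tcp_pos: [0.4377, 0.3455, -0.0064]
wrist_force: [-0.7, -0.2, 2.5]
gripper_width: 0.266
gripper_force: 30.0
tcp_pos: [0.4378, 0.3462, 0.3675]
wrist_force: [0.0, 0.5, -1.7]
gripper_width: 0.267
gripper_force: 29.9
n=12 row [0.254, -0.246, 1.295, 0.0102, 0.0128, -0.0029]  |step|=0.017 to [0.46 0.17 0.37]
n=4 row [0.000, 0.000, 0.000, 0.0095, -0.0389, 0.0120]  |step|=0.042 to [0.6163 0.172  0.311 ]
```

```bash

python3 -m handwheel '[[[0.254,-0.246,1.295,0.0102,0.0128,-0.0029,0.01],[0.254,-0.246,1.295,0.0102,0.0128,-0.0029,0.01],[0.254,-0.246,1.295,0.0102,0.0128,-0.0029,0.01],[0.254,-0.246,1.295,0.0102,0.0128,-0.0029,0.01],[0.254,-0.246,1.295,0.0102,0.0128,-0.0029,0.01],[0.254,-0.246,1.295,0.0102,0.0128,-0.0029,0.01],[0.254,-0.246,1.295,0.0102,0.0128,-0.0029,0.01],[0.254,-0.246,1.295,0.0102,0.0128,-0.0029,0.01],[0.254,-0.246,1.295,0.0102,0.0128,-0.0029,0.01],[0.254,-0.246,1.295,0.0102,0.0128,-0.0029,0.01],[0.254,-0.246,1.295,0.0102,0.0128,-0.0029,0.01],[0.254,-0.246,1.295,0.0102,0.0128,-0.0029,0.01]]]'|grep -E 'force|width'
python3 -m handwheel '[[[0,0,0,0.006,-0.026,0,0.01],[0,0,0,0.006,-0.026,0,0.01],[0,0,0,0.006,-0.026,0,0.01],[0,0,0,0.006,-0.026,0,0.01],[0,0,0,0.006,-0.026,0,0.01],[0,0,0,0,0,0,0.01],[0,0,0,0,0,0,0.01]]]'|grep -E 'force|width'
python3 - <<'E'
from h import *
st();R=down(186.7,-23);P=np.array([.6163,.1713,.2455]);chain((P+[0,0,.03],R),(P,R))
E
```

```text
wrist_force: [-0.3, -0.3, -1.2]
gripper_width: 0.265
gripper_force: 29.9
wrist_force: [-0.4, 0.7, -0.4]
gripper_width: 0.263
gripper_force: 29.9
t 51.45 tcp [0.5905 0.1566 0.352 ] yhead -173.3 z [-0.055  0.382 -0.923] F [-0.4  0.7 -0.4] w 22.9 gf 29.9 j [ 17.  17.  20. -22. -89. -11.]
n=2 row [0.050, -0.028, -0.021, 0.0094, -0.0140, 0.0374]  |step|=0.041 to [0.6163 0.1713 0.2755]
n=1 row [0.000, 0.000, 0.000, 0.0117, 0.0000, 0.0276]  |step|=0.030 to [0.6163 0.1713 0.2455]
```

```bash

python3 -m handwheel '[[[0.05,-0.028,-0.02,0.0094,-0.014,0.0374,0.01],[0.05,-0.028,-0.02,0.0094,-0.014,0.0374,0.01],[0,0,0,0,0,0,0.01],[0,0,0,0.006,0,0.014,0.01],[0,0,0,0.004,0,0.01,0.01],[0,0,0,0,0,0,0.01],[0,0,0,0,0,0,0.01]]]'|grep -E 'tcp|force|width'
python3 - <<'E'
from h import *
st();R=down(186.7,-23);P=np.array([.6163,.1713,.2455]);chain((P,R))
E
```

```text
tcp_pos: [0.6173, 0.1715, 0.2535]
wrist_force: [-0.2, -0.9, -0.2]
gripper_width: 0.265
gripper_force: 29.9
t 52.15 tcp [0.6173 0.1715 0.2535] yhead -173.3 z [-0.04   0.389 -0.92 ] F [-0.2 -0.9 -0.2] w 23.1 gf 29.9 j [ 17.  22.  13. -23. -78.  -6.]
n=1 row [-0.056, 0.003, 0.026, 0.0032, 0.0010, 0.0073]  |step|=0.008 to [0.6163 0.1713 0.2455]
```

```bash

python3 -m handwheel '[[[0,0,0,0.0025,0.001,0.006,0.01],[0,0,0,0,0,0,0.01],[0,0,0,0,0,0,0.08],[0,0,0,0,0,0,0.08],[0,0,0,0,0,0,0.08],[0,0,0,0,0,0,0.08],[0,0,0,0,0,0,0.08],[0,0,0,0,0,0,0.08],[0,0,0,-0.006,0,-0.014,0.08],[0,0,0,-0.017,0,-0.041,0.08],[0,0,0,-0.017,0,-0.041,0.08],[0,0,0,0,0,0,0.08]]]'|grep -E 'tcp_|force|width'
python3 - <<'E'
from h import *
qdiff('q4','q3');report();st()
R=down(186.7);g=np.array([.5835,-.1373,.1436]);chain(([.53,.10,.36],R),(g+[0,0,.1],R),(g,R))
E
```

```text
tcp_pos: [0.6185, 0.1704, 0.3594]
wrist_force: [0.6, -0.2, 0.9]
gripper_width: 0.917
gripper_force: 0.0
[([295, 188, 10, 14, 94], [104.0, 103.0, 104.0]), ([292, 212, 6, 13, 43], [69.0, 77.0, 87.0])]
t 53.5 tcp [0.6156 0.1709 0.3505] yhead -173.3 z [-0.041  0.389 -0.92 ] F [-0.1 -0.5 -0.3] w 80.1 gf 0.0 j [ 17.  19.  23. -23. -89. -11.]
n=3 row [-0.017, 1.281, 0.004, 0.0187, 0.0311, -0.0086]  |step|=0.037 to [0.53 0.1  0.36]
n=6 row [0.000, 0.000, 0.000, 0.0403, -0.0042, 0.0194]  |step|=0.045 to [ 0.5835 -0.1373  0.2436]
n=3 row [0.000, 0.000, 0.000, 0.0000, 0.0000, 0.0333]  |step|=0.033 to [ 0.5835 -0.1373  0.1436]
```

```bash

python3 -m handwheel '[[[0,1.281,0,0.0187,0.0311,-0.0086,0.04],[0,1.281,0,0.0187,0.0311,-0.0086,0.04],[0,1.281,0,0.0187,0.0311,-0.0086,0.04],[0,0,0,0.0403,-0.0042,0.0194,0.04],[0,0,0,0.0403,-0.0042,0.0194,0.04],[0,0,0,0.0403,-0.0042,0.0194,0.04],[0,0,0,0.0403,-0.0042,0.0194,0.04],[0,0,0,0.0403,-0.0042,0.0194,0.04],[0,0,0,0.0403,-0.0042,0.0194,0.04],[0,0,0,0,0,0,0.04],[0,0,0,0,0,0,0.04]]]'|grep -E 'force|width'
python3 - <<'E'
from h import *
st();R=down(186.7);g=np.array([.5835,-.1373,.1426]);chain((g+[0,0,.06],R),(g,R))
E
```

```text
wrist_force: [-1.0, -0.4, 0.1]
gripper_width: 0.461
gripper_force: 0.0
t 54.6 tcp [ 0.583  -0.1385  0.2411] yhead -173.4 z [ 0. -0. -1.] F [-1.  -0.4  0.1] w 40.1 gf 0.0 j [  2.  18.   1.   0. -73.   4.]
n=1 row [-0.002, -0.002, -0.017, -0.0011, -0.0006, 0.0385]  |step|=0.038 to [ 0.5835 -0.1373  0.2026]
n=2 row [0.000, 0.000, 0.000, 0.0000, 0.0000, 0.0300]  |step|=0.030 to [ 0.5835 -0.1373  0.1426]
```

```bash

python3 -m handwheel '[[[0,0,0,-0.001,-0.0006,0.038,0.04],[0,0,0,0,0,0.035,0.04],[0,0,0,0,0,0.022,0.04],[0,0,0,0,0,0,0.04],[0,0,0,0,0,0,0.0],[0,0,0,0,0,0,0],[0,0,0,0,0,0,0],[0,0,0,0,0,0,0],[0,0,0,0,0,0,0],[0,0,0,0,0,0,0],[0,0,0,0,0,0,0]]]'|grep -E 'tcp|force|width'
```

```text
tcp_pos: [0.5833, -0.1367, 0.1489]
wrist_force: [-5.0, 0.2, 5.3]
gripper_width: 0.082
gripper_force: 29.1
```

```bash

python3 -m handwheel '[[[0,0,0,0,0,0,0.03],[0,0,0,0,0,0,0.03],[0,0,0,0,0,0,0.03],[0,0,0,0,0,0.008,0.03],[0,0,0,0,0,0,0.03],[0,0,0,0,0,0,0.0],[0,0,0,0,0,0,0],[0,0,0,0,0,0,0],[0,0,0,0,0,0,0],[0,0,0,0,0,0,0],[0,0,0,0,0,0,0]]]'|grep -E 'tcp|force|width'
```

```text
tcp_pos: [0.5832, -0.1366, 0.14]
wrist_force: [-5.3, 0.8, 2.5]
gripper_width: 0.101
gripper_force: 30.0
```

```bash

python3 -m handwheel '[[[0,0,0,0,-0.001,-0.0161,0],[0,0,0,0,-0.0031,-0.0158,0],[0,0,0,0,-0.0052,-0.0152,0],[0,0,0,0,-0.0071,-0.0144,0],[0,0,0,0,-0.0089,-0.0134,0],[0,0,0,0,-0.0106,-0.0121,0],[0,0,0,0,-0.0121,-0.0106,0],[0,0,0,0,-0.0134,-0.0089,0]]]'|grep -E 'tcp|force|width'
python3 -m handwheel '[[[0,0,0,0,-0.0144,-0.0071,0],[0,0,0,0,-0.0152,-0.0052,0],[0,0,0,0,-0.0158,-0.0031,0],[0,0,0,0,-0.0161,-0.0011,0],[0,0,0,0,-0.004,0,0],[0,0,0,0,0,0,0],[0,0,0,0,0,0,0]]]'|grep -E 'tcp|force|width'
```

```text
tcp_pos: [0.6423, -0.1298, 0.2499]
wrist_force: [-9.8, 1.9, 9.9]
gripper_width: 0.102
gripper_force: 30.0
tcp_pos: [0.7119, -0.1218, 0.2654]
wrist_force: [0.4, -0.3, 5.1]
gripper_width: 0.101
gripper_force: 30.0
```

Leaf up (about 93°). Release, withdraw upward and look.

```bash

python3 -m handwheel '[[[0,0,0,0,0,0,0.03],[0,0,0,0,0,0,0.03],[0,0,0,0,0,0,0.03],[0,0,0,0,0,0,0.03],[0,0,0,0,0,0,0.03],[0,0,0,0,0,-0.03,0.03],[0,0,0,0,0,-0.04,0.03],[0,0,0,0,0,-0.04,0.03],[0,0,0,0,0.03,-0.01,0.03],[0,0,0,-0.03,0.04,0,0.03],[0,0,0,-0.04,0.02,0,0.03],[0,0,0,0,0,0,0.03]]]'|grep -E 'tcp|force|width'
python3 -m handwheel '[[[0,0,0,-0.04,0.02,0,0.03],[0,0,0,-0.04,0.02,0,0.03],[0,0,0,-0.04,0.02,0,0.03],[0,0,0,-0.04,0.02,0,0.03],[0,0,0,0,0,0,0.03],[0,0,0,0,0,0,0.03]]]'|grep -E 'tcp|force|width'
python3 - <<'E'
from h import *
a=cap('side','e_s');b=cap('top','e_t')
cv2.imwrite('pics/end.png',np.hstack([cv2.resize(a[130:350,250:380],(355,600),interpolation=2),cv2.resize(b[140:310,310:440],(445,582),interpolation=2)[:, :].copy() if 0 else cv2.resize(b[140:315,310:440],(445,600),interpolation=2)]))
for y in(-.183,-.14,-.097,-.054): print(proj('side',ch(0,y,.024)).round(0))
E
```

```text
tcp_pos: [0.6094, -0.06, 0.3856]
wrist_force: [-0.0, -0.8, 0.0]
gripper_width: 0.344
gripper_force: 0.0
tcp_pos: [0.514, 0.0877, 0.3832]
wrist_force: [1.3, 1.0, -0.1]
gripper_width: 0.343
gripper_force: 0.0
[324. 275.]
[319. 258.]
[315. 243.]
[311. 228.]
```

View pics/end.png

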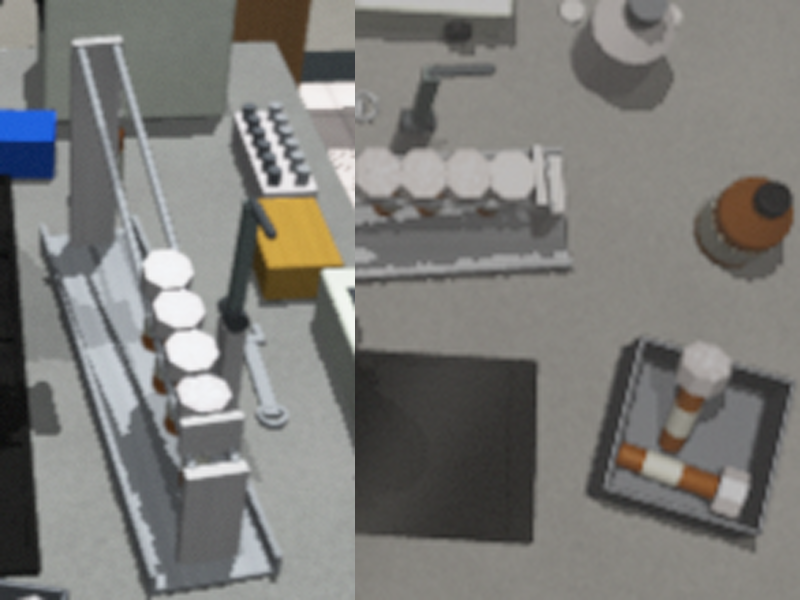

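The picture shows four cap-up tubes queued against the end stop (side crop 168–205, 265–395), the leaf standing up, and both spent tubes in the bin.

```bash
python3 -c "
from station import r
print(r.finish_job())"
```

```text
the job is handed in; nothing more can be done
None
```

The job is done and handed in: all four new tubes hang cap-up against the end stop, the leaf stands up, and both finished tubes are in the returns bin.

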